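Pack the crown case tray in the dental lab

TASK

Pack the blue case tray for the green-stone case: put the green upper model, the green lower model, the yellow-lidded pot and the bur block each upright on the mat that shows its outline, centred on the outline and lined up with it. Set them down without dropping them, and leave the pink model and the red-lidded pot, which belong to another case, where they stand.

Things in the scene. Friction and masses are not known exactly. Their poses are not given: they have to be found in the camera images.
- upper_c (a point): GREEN UPPER MODEL. Pale green. Dental cast, teeth up, 56 wide (y) x 48 deep (x, front +x) x 30 mm tall, 90 g: base 20 mm tall, row of teeth on it. Flat parallel sides 56 mm apart, from x -24 to +12 mm: grip across these (front corners bevelled). Upper jaw: the base is full (a filled D in plan, with a low palate dome). The point is the centre, half-way up (15 mm above the underside); z up when upright.
- lower_c (a point): GREEN LOWER MODEL. Pale green. Dental cast, teeth up, 56 wide (y) x 48 deep (x, front +x) x 30 mm tall, 90 g: base 20 mm tall, row of teeth on it. Flat parallel sides 56 mm apart, from x -24 to +12 mm: grip across these (front corners bevelled). Lower jaw: a horseshoe in plan, with a slot 20 mm wide and 22 mm long open to the back (-x). The point is the centre, half-way up (15 mm above the underside); z up when upright.
- pot_c (a point): YELLOW-LIDDED POT. White pot, 41 mm diameter, 34 mm tall, with a flat yellow screw lid (the top 12 mm), about 60 g. The point is its centre, half-way up (17 mm above the underside); z up.
- burs_c (a point): BUR BLOCK. Aluminium block 60 (its x) x 30 (its y) x 24 mm tall with ten short burs standing 11 mm out of its top (35 mm in all), about 120 g. Grip across the 30 mm. The point is the block's centre, 12 mm above the underside; z up.
- pink_lower_c (a point): PINK LOWER MODEL, another patient's: same shape and size as the green lower model, but pink. Stays where it is. The point is the centre, half-way up (15 mm above the underside); z up when upright.
- red_pot_c (a point): RED-LIDDED POT, does not belong: White pot, 41 mm diameter, 34 mm tall, with a flat red screw lid (the top 12 mm), about 60 g. The point is its centre, half-way up (17 mm above the underside); z up. Stays where it is.
- spot_upper: Mat with the dark outline of the upper model: a filled D, bevelled front to +x. White 84 x 84 x 2 mm mat fixed in the blue tray; origin at the centre of its underside, 4 mm above the bench (top 6 mm above it). Axes as the tray's. One tray 244 x 244 mm, outer walls 4 mm thick, 16 mm high, holds the four mats 2 x 2, 100 mm apart, nothing between; wall face 68 mm from mat centres.
- spot_lower: Mat with the dark outline of the lower model: a horseshoe, bevelled front to +x, slot open to -x. White 84 x 84 x 2 mm mat fixed in the blue tray; origin at the centre of its underside, 4 mm above the bench (top 6 mm above it). Axes as the tray's.
- spot_pot: Mat with the dark outline of a pot: a 40 mm disc. White 84 x 84 x 2 mm mat fixed in the blue tray; origin at the centre of its underside, 4 mm above the bench (top 6 mm above it). Axes as the tray's.
- spot_burs: Mat with the dark outline of the bur block: a 60 (x) x 30 (y) mm rectangle. White 84 x 84 x 2 mm mat fixed in the blue tray; origin at the centre of its underside, 4 mm above the bench (top 6 mm above it). Axes as the tray's.
Not all that is in view belongs to the job. Leave any purple look-alike of the part that bears burs_c alone.

How it is judged:
At the end, for the whole second after the job is handed in: Each of the four things upright (0.1 rad), at rest and released on the mat with its outline, centre within 12 mm of the mat's; models and bur block lined up with it within 0.26 rad (either way round counts). Pink model and red-lidded pot upright, within 25 mm of their start (horizontal distance between upper_c and spot_upper below 0.012 m and height (world z) of each of upper_c, lower_c below 0.026 m and angle between each of upper_c, lower_c, pot_c, burs_c, pink_lower_c, red_pot_c's own z axis and vertical below 0.1 rad and linear speed of each of upper, lower, pot, burs below 0.02 m/s and angle between the x axis of upper_c and the x axis of spot_upper, either way round below 0.26 rad and horizontal distance between lower_c and spot_lower below 0.012 m and angle between the x axis of lower_c and the x axis of spot_lower, either way round below 0.26 rad and horizontal distance between pot_c and spot_pot below 0.012 m and height (world z) of pot_c below 0.028 m and horizontal distance between burs_c and spot_burs below 0.012 m and height (world z) of burs_c below 0.023 m and angle between the x axis of burs_c and the x axis of spot_burs, either way round below 0.26 rad and distance of each of pink_lower_c, red_pot_c from where it was at the start of the episode below 0.025 m); the robot touches nothing.
It fails at once if the pink model is moved more than 25 mm (distance of pink_lower_c from where it was at the start of the episode above 0.025 m).
It fails at once if the red-lidded pot is moved more than 25 mm (distance of red_pot_c from where it was at the start of the episode above 0.025 m).
It fails at once if a thing is dropped: falls freely from more than about 40 mm above where it belongs ((height (world z) of upper_c above 0.055 m and linear speed of upper above 0.45 m/s and contact force between upper and anything else below 0.02 N) or (height (world z) of lower_c above 0.055 m and linear speed of lower above 0.45 m/s and contact force between lower and anything else below 0.02 N) or (height (world z) of pot_c above 0.055 m and linear speed of pot above 0.45 m/s and contact force between pot and anything else below 0.02 N) or (height (world z) of burs_c above 0.055 m and linear speed of burs above 0.45 m/s and contact force between burs and anything else below 0.02 N)).
It also fails if it takes over 115 s, if anything falls off the work surface, if the arm or the gripper's body presses on something with over 40 N, if the wrist force passes 120 N, or if a joint passes its speed limit or range.

ROBOT

A 7-joint arm with a two-finger parallel gripper is mounted at the origin on the work surface. World frame = base frame: x ahead of the robot, y to its left, z up, the work surface at z = 0. Lengths are in m, angles in rad, forces in N, time in s.
With the tool pointing down it reaches from about 0.425 to 0.875 m from the base axis. Payload 4.7 kg.
Tool frame: the origin (TCP) lies on the centre line of the jaws, within the pads' length; the fingertips stand 8 mm ahead of it and the grasp point (between the pads) lies 11 mm behind it; x points along the fingers, z is the direction in which the jaws open and shut, and the axes are right-handed (so a half turn about x gives the same grasp; the last joint's range is limited). The gripper opens to 87 mm and grips with 3 to 60 N. Pads are 19 mm wide; open, the fingers measure 117 mm over their backs; the gripper's body (75 mm by 190 mm) begins 51 mm behind the grasp point.
Start: joints at [0.014, 0.321, -0.07, 1.45, 0.023, 1.371, -0.057], TCP at [0.65, -0, 0.231] pointing down, gripper open.
Joint ranges: [-2.86, 2.86], [-0.3, 2.09], [-1.38, 1.24], [0.06, 2.45], [-1.56, 4.7], [0.09, 2.05], [-2.69, 2.69]. Speed limits (rad/s): [2.57, 2.57, 3.14, 3.14, 3.14, 3.14, 3.14].

INTERFACE

Orientations are given as a unit quaternion [x, y, z, w].
In Python, from cell import arm gives the robot as it stands.
- The arm moves only by the tool move_arm, never from a script. Its argument "motion" is a list of rows, each an object of numbers: "x", "y", "z": the shift along the tool's x, y, z in mm; "rx", "ry", "rz": the turn, a rotation vector about the tool's x, y, z in degrees; "jaw": the gripper's target within -1 to 1 (fully open at 1, half-way at 0, shut at -1). A call has 1 to 20 rows; each row shifts and turns the pose as measured when the row begins, along the tool's axes as they then stand; what a row does not reach is not made up. A row lasts 1/10 s, in which the tool goes at most 50 mm and 8.59 degrees, less where a joint would pass 70% of its speed; a pose out of reach is approached as far as the arm can. A call with a gripper value outside its range is refused whole. The fingers move at their own pace and stop on an object; "grip_force" is the grip in N (left out, the last holds). Time passes only in rows, so rows that do not move let the fingers close. It gives the time, the measured TCP pose, the force and the opening at its end, in the units of the state.
- arm.read_state(): the state, without advancing time (a new reading comes with each control period).
- arm.capture(name): name is "scene" or "side" or "wrist"; returns (picture, depth): 420x560x3 uint8, red, green, blue; 420x560 float32, m along the optical axis (not along the pixel's ray), 0 where there is no reading.
- arm.camera_info(name): a dict with "vfov" (degrees; the focal length in pixels is half the picture's height over the tangent of half this angle, whatever the lens; pixels are square), "cx", "cy" (the principal point, pixels), "R" (3x3) and "t" (3): a world point X has camera coordinates R X + t. Camera axes: x right, y down, z forward; pixel columns grow to the right and rows downward; lengths in m; the calibration is good to about 2 mm. A picture is of the moment at which its call begins: read the wrist's pose just before it. camera_info takes no time and is no camera call; for the wrist camera it gives the pose at the moment of the call.
- arm.hand_in(): hands the job in, once; it reports no verdict.
Trained networks look in the newest picture that a camera, given by its name, has taken for a name from the list of things; names that differ only in an ending like _2 or _b are one class to them, and where a whole thing is asked for, a point or a joint stands for the part that bears it (a point fixed in the world has none). Each returns a list of dicts, best first, with "conf" (0 to 1); they miss things now and then, are a little off and sometimes report something else, mostly with a low value. They report only what shows in the picture. A call takes as long as a camera call. They do not tell look-alikes from the thing itself.
- arm.search_frame(target, camera): "point" ([column, row] in pixels, amid what is visible of it).
The state is a dict: "t": time; "joint_positions": joint angles; "joint_velocities": joint speeds; "joint_efforts": joint torques, N m; "ee_pos": TCP position; "orientation": TCP orientation; "force": force on the tool from outside, world axes, zero at the start; "wrist_torque": the same for the moment, N m; "finger_gap": opening from 0.0 (shut) to 1.0 (fully open).
Only numpy, scipy, OpenCV 4.12 (cv2) and the standard library are available. Lean on these libraries where they do the work, as an engineer would, in place of code of your own. Each camera call takes 0.05 s, during which the arm holds its last target.

## Working session

There is one attempt and no reset: what is moved stays moved. The work goes in short steps, Python scripts to look and compute and a tool call to move; the robot and the scene stay as the last step left them, time stands still between calls to the robot, and variables do not carry over. Pictures are saved under pics/ and viewed, and the job is handed in when it is done.

Besides the shell and the picture viewer there is one more tool, called after "Emit:" by a JSON object that holds its "name" and its "arguments", one argument or row to a line. move_arm: Moves the arm, as the interface text tells. Its arguments: {"type":"object","properties":{"motion":{"type":"array"},"grip_force":{"type":"number"}},"required":["motion"]}

```bash
mkdir -p pics; ls; python3 - <<'E'
from cell import arm
import cv2,numpy as np
s=arm.read_state();print(s['t'],s['ee_pos'],s['orientation'],s['finger_gap'])
for n in ("scene","side","wrist"):
    i=arm.camera_info(n);print(n,i)
    p,d=arm.capture(n);cv2.imwrite(f'pics/{n}0.png',p[:,:,::-1]);np.savez(f'pics/{n}0.npz',p=p,d=d,R=i['R'],t=i['t'],v=i['vfov'],cx=i['cx'],cy=i['cy'])
E
```

```text
pics
0.0 [ 6.49445190e-01 -3.93510643e-05  2.29462178e-01] [-5.09268037e-05  7.07797554e-01 -1.34381344e-05  7.06415331e-01] 1.002056825099316
scene {'vfov': 45.16765670342737, 'cx': 278.15636406598736, 'cy': 206.98375734491037, 'R': array([[-0.44422161,  0.89581072,  0.01379578],
       [ 0.76844274,  0.38888775, -0.50819493],
       [-0.46061147, -0.2151499 , -0.86113158]]), 't': array([ 0.2999268 , -0.34821842,  1.62167562])}
side {'vfov': 48.469596108848876, 'cx': 273.21285270478893, 'cy': 216.10188264954078, 'R': array([[ 0.92809555, -0.37160192, -0.02346603],
       [-0.21466776, -0.48252043, -0.84917124],
       [ 0.30423083,  0.79314945, -0.52759602]]), 't': array([-0.49838996,  0.10844519,  1.08147429])}
wrist {'vfov': 58.66536571910279, 'cx': 274.6273499089433, 'cy': 204.77266109984174, 'R': array([[ 9.99998030e-01,  5.64780284e-04, -1.90278329e-03],
       [ 1.05007025e-03, -9.64052145e-01,  2.65711045e-01],
       [-1.68431395e-03, -2.65712519e-01, -9.64050839e-01]]), 't': array([-0.64898625, -0.03303192,  0.39050056])}
```

View pics/scene0.png

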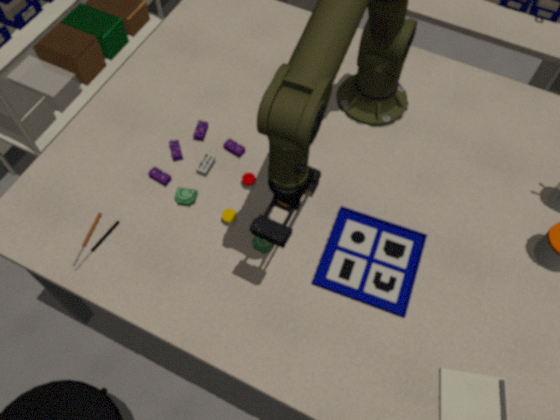

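View pics/side0.png

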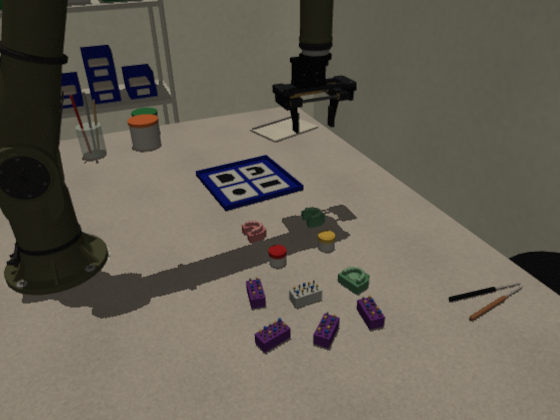

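View pics/wrist0.png

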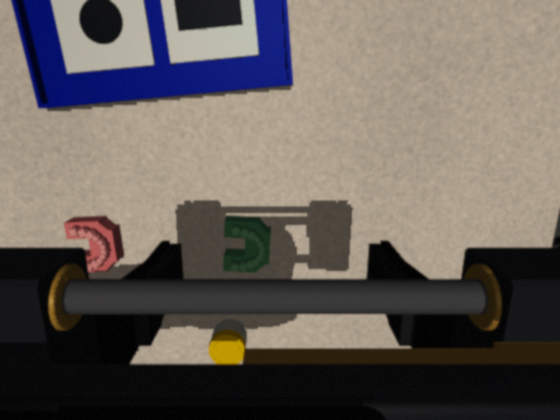

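```bash
cat > h.py <<'E'
import numpy as np,cv2
def load(f): return np.load(f)
def cloud(z):
    p,d=z['p'],z['d'];h,w=d.shape;f=h/2/np.tan(np.radians(z['v'])/2)
    u,v=np.meshgrid(np.arange(w),np.arange(h))
    C=np.stack([(u-z['cx'])/f*d,(v-z['cy'])/f*d,d],-1)
    return (C-z['t'])@z['R'],d>0
def ortho(z,x0,x1,y0,y1,zp,res=0.0005):
    # resample image onto plane z=zp : rows: x decreasing downward? col = y decreasing right, row= x from top (x1) to bottom
    xs=np.arange(x1,x0,-res);ys=np.arange(y1,y0,-res)
    Y,X=np.meshgrid(ys,xs);P=np.stack([X,Y,np.full_like(X,zp)],-1)
    C=P@z['R'].T+z['t'];f=z['d'].shape[0]/2/np.tan(np.radians(z['v'])/2)
    return cv2.remap(z['p'],(C[...,0]/C[...,2]*f+z['cx']).astype('f4'),(C[...,1]/C[...,2]*f+z['cy']).astype('f4'),cv2.INTER_LINEAR)
def snap(n,tag):
    from cell import arm
    i=arm.camera_info(n);p,d=arm.capture(n)
    cv2.imwrite(f'pics/{tag}.png',p[:,:,::-1]);np.savez(f'pics/{tag}.npz',p=p,d=d,R=i['R'],t=i['t'],v=i['vfov'],cx=i['cx'],cy=i['cy'])
    return np.load(f'pics/{tag}.npz')
R=dict(green=((45,60,25),(90,255,255)),yellow=((18,150,90),(32,255,255)),red=((0,200,80),(5,255,255)),pink=((0,80,60),(8,170,255)),purple=((130,80,25),(165,255,255)),blue=((110,180,40),(128,255,255)))
def segs(z,names=R,minpx=40):
    X,ok=cloud(z);hsv=cv2.cvtColor(z['p'],cv2.COLOR_RGB2HSV)
    for n in names:
        m=cv2.inRange(hsv,np.array(R[n][0]),np.array(R[n][1]))
        m[(~ok)|(X[...,2]>0.08)|(X[...,2]<-0.02)]=0
        k,l,st,c=cv2.connectedComponentsWithStats(m)
        for i in range(1,k):
            if st[i,4]<minpx: continue
            P=X[l==i];r=cv2.minAreaRect((P[:,:2]*1000).astype('f4'))
            print(n,'px',c[i].round(),st[i,4],'mean',P.mean(0).round(4),'top',np.percentile(P[:,2],97).round(4),'rect',np.round(r[0]),np.round(r[1]),round(r[2],1))
E
python3 - <<'E'
from h import *
for n in('scene','side','wrist'):
    print(n);segs(load(f'pics/{n}0.npz'))
E
```

```text
scene
green px [185. 196.] 300 mean [ 0.5946 -0.3274  0.023 ] top 0.0329 rect [ 591. -330.] [50. 55.] 17.4
green px [262. 245.] 225 mean [ 0.6316 -0.0708  0.0213] top 0.0345 rect [629. -73.] [56. 30.] 87.3
yellow px [228. 215.] 152 mean [ 0.5996 -0.1874  0.034 ] top 0.0401 rect [ 598. -188.] [39. 36.] 62.1
red px [248. 179.] 87 mean [ 0.4732 -0.1945  0.035 ] top 0.0404 rect [ 471. -196.] [33. 31.] 39.2
pink px [247. 177.] 43 mean [ 0.4637 -0.2039  0.0293] top 0.0377 rect [ 462. -207.] [50. 39.] 63.3
purple px [200. 131.] 151 mean [ 0.3785 -0.4082  0.0239] top 0.0366 rect [ 372. -410.] [58. 27.] 12.3
purple px [175. 150.] 150 mean [ 0.4742 -0.4353  0.0247] top 0.0367 rect [ 471. -439.] [59. 25.] 43.1
purple px [234. 147.] 181 mean [ 0.3867 -0.2894  0.0227] top 0.0355 rect [ 384. -290.] [59. 28.] 80.8
purple px [159. 176.] 187 mean [ 0.5709 -0.4281  0.023 ] top 0.0341 rect [ 567. -432.] [62. 27.] 83.7
blue px [20. 15.] 246 mean [ 0.2314 -1.2134  0.0389] top 0.065 rect [  213. -1232.] [ 99. 127.] 83.3
blue px [525.   5.] 44 mean [-0.6548  0.3391  0.0232] top 0.0413 rect [-681.  342.] [1
[... 1504 characters left out ...]
 12.0
blue px [143.  91.] 167 mean [0.3701 1.1487 0.0389] top 0.062 rect [ 369. 1206.] [115. 151.] 0.1
blue px [107.  96.] 155 mean [0.214  1.1477 0.0389] top 0.0628 rect [ 210. 1148.] [114.  30.] 0.6
blue px [247. 182.] 1313 mean [0.5296 0.1936 0.0066] top 0.016 rect [533. 197.] [244. 251.] 5.1
wrist
green px [247. 244.] 2086 mean [ 0.6202 -0.07    0.0217] top 0.0308 rect [619. -78.] [65. 48.] 86.7
yellow px [226. 350.] 808 mean [ 0.5967 -0.1887  0.0342] top 0.0357 rect [ 594. -200.] [58. 38.] 81.7
pink px [ 95. 241.] 1959 mean [ 0.4631 -0.0666  0.0211] top 0.0308 rect [452. -79.] [62. 67.] 2.8
blue px [156.  62.] 12607 mean [0.5357 0.1083 0.006 ] top 0.0168 rect [540. 125.] [242.  95.] 5.2
```

```bash
python3 - <<'E'
from h import *
a=ortho(load('pics/scene0.npz'),0.40,0.68,0.05,0.35,0.006,0.00075)
b=ortho(load('pics/side0.npz'),0.40,0.68,0.05,0.35,0.006,0.00075)
cv2.imwrite('pics/o1.png',np.hstack([a,b])[:,:,::-1])
a=ortho(load('pics/scene0.npz'),0.35,0.68,-0.47,-0.03,0.025,0.0011)
b=ortho(load('pics/side0.npz'),0.35,0.68,-0.47,-0.03,0.025,0.0011)
cv2.imwrite('pics/o2.png',np.hstack([a,b])[:,:,::-1])
E
```

```text
(no output)
```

View pics/o1.png

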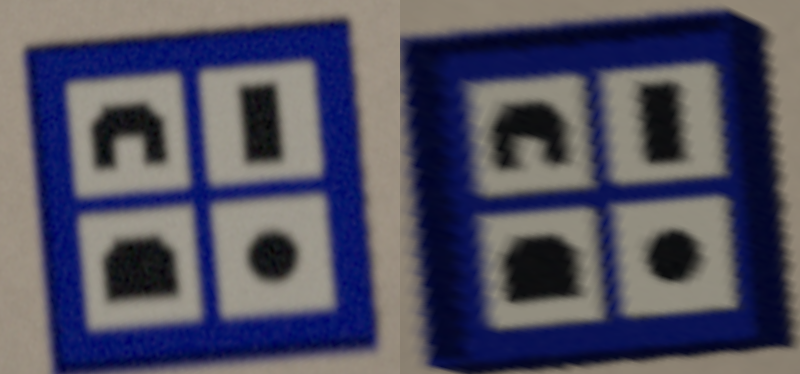

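View pics/o2.png

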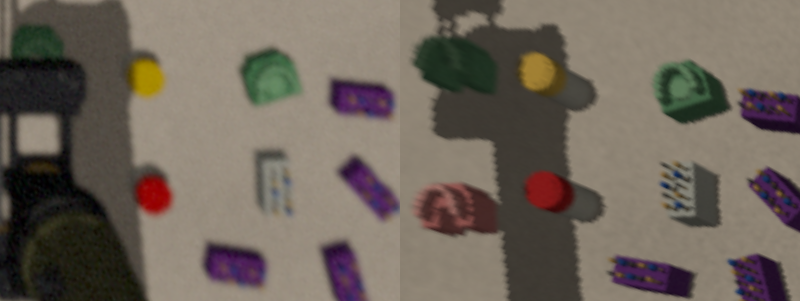

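```bash
cat >> h.py <<'E'
def mats(z,box=(0.38,0.70,0.04,0.36),res=0.0005):
    a=ortho(z,*box,0.006,res);g=a.astype(int);hsv=cv2.cvtColor(a,cv2.COLOR_RGB2HSV)
    bl=((hsv[...,0]>105)&(hsv[...,0]<130)&(hsv[...,1]>140)).astype('u1')*255
    c=max(cv2.findContours(bl,cv2.RETR_EXTERNAL,2)[0],key=cv2.contourArea)
    tray=cv2.drawContours(np.zeros_like(bl),[c],-1,255,-1)
    m=cv2.bitwise_and(tray,255-bl);m=cv2.morphologyEx(m,cv2.MORPH_OPEN,np.ones((15,15)))
    w=lambda p:(round(box[1]-p[1]*res,4),round(box[3]-p[0]*res,4))
    out=[]
    for c in cv2.findContours(m,cv2.RETR_EXTERNAL,2)[0]:
        r=cv2.minAreaRect(c)
        if min(r[1])>130: out.append(w(r[0]));print('mat',w(r[0]),np.array(r[1])*res*1000,r[2])
    o=np.array(out);print('mean',o.mean(0) if len(o) else None);return a,o
E
python3 - <<'E'
from h import *
for n in('scene','side'): mats(load(f'pics/{n}0.npz'))
E
```

```text
mat (0.4795, 0.245) [93.29707336 91.98431396] 84.80557250976562
mat (0.4882, 0.1454) [93.49172974 91.79276276] 84.93058013916016
mat (0.5789, 0.254) [92.90640259 91.67427826] 84.98689270019531
mat (0.5878, 0.1545) [92.93493652 91.93903351] 84.80557250976562
mean [0.5336   0.199725]
mat (0.4792, 0.2441) [90.44828796 96.22257996] 85.18644714355469
mat (0.488, 0.1444) [89.97010803 94.82374573] 85.10090637207031
mat (0.5787, 0.2527) [91.42482758 96.76721954] 85.13549041748047
mat (0.5874, 0.1532) [90.8527298 95.8157196] 85.060791015625
mean [0.533325 0.1986  ]
```

Emit:
{"name": "move_arm", "arguments": {
  "motion": [
    {"y": -45,"z": -15},
    {"y": -45,"z": -15},
    {"y": -45,"z": -15},
    {"y": -45,"z": -15},
    {"y": -45,"z": -15},
    {"y": -45,"z": -15},
    {"y": -45,"z": -15},
    {"y": -35,"z": -10},
    {"x": 0},
    {"x": 0}
  ]
}}

```text
invalid input
```

```bash
python3 - <<'E'
from h import *
z=snap('wrist','w1');segs(z)
z=snap('scene','s1');segs(z,['green','yellow','red','pink'])
z=snap('side','d1')
E
```

```text
green px [247. 244.] 2093 mean [ 0.6201 -0.0699  0.0217] top 0.0307 rect [619. -78.] [67. 47.] 86.6
yellow px [226. 350.] 815 mean [ 0.5968 -0.1887  0.0343] top 0.0358 rect [ 595. -197.] [52. 38.] 81.7
pink px [ 95. 241.] 1960 mean [ 0.463  -0.0665  0.0211] top 0.0308 rect [452. -79.] [62. 67.] 3.3
blue px [155.  62.] 12603 mean [0.5356 0.1083 0.006 ] top 0.0169 rect [540. 125.] [242.  96.] 5.1
green px [185. 196.] 298 mean [ 0.5948 -0.3276  0.0228] top 0.033 rect [ 592. -330.] [51. 55.] 18.5
green px [262. 244.] 231 mean [ 0.631  -0.0703  0.0214] top 0.0338 rect [625. -73.] [55. 40.] 82.7
yellow px [228. 215.] 148 mean [ 0.5995 -0.1876  0.0339] top 0.0396 rect [ 598. -187.] [36. 37.] 53.7
red px [248. 179.] 80 mean [ 0.4726 -0.195   0.0348] top 0.04 rect [ 472. -194.] [36. 31.] 28.7
pink px [248. 178.] 55 mean [ 0.4655 -0.2     0.0275] top 0.038 rect [ 461. -202.] [58. 38.] 38.4
```

View pics/w1.png

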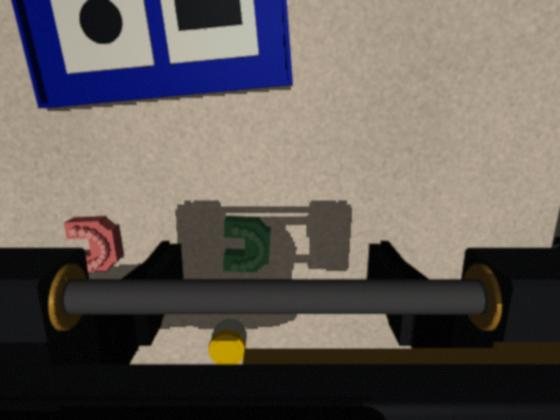

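Emit:
{"name": "move_arm", "arguments": {
  "motion": [
    {"x": 0,"y": -45,"z": -15,"rx": 0,"ry": 0,"rz": 0,"jaw": 1},
    {"x": 0,"y": -45,"z": -15,"rx": 0,"ry": 0,"rz": 0,"jaw": 1}
  ],
  "grip_force": 20
}}

```text
t: 0.5
ee_pos: [0.6214, -0.0816, 0.2292]
orientation: [-0.004, 0.707, 0.007, 0.707]
force: [0.5, -0.6, -0.4]
finger_gap: 0.998
```

Emit:
{"name": "move_arm", "arguments": {
  "motion": [
    {"y": -45,"z": -15},
    {"y": -45,"z": -15},
    {"y": -45,"z": -15},
    {"y": -45,"z": -15},
    {"y": -45,"z": -15},
    {"y": -45},
    {"x": 0},
    {"x": 0}
  ],
  "grip_force": 20
}}

```text
invalid input
```

```bash
python3 - <<'E'
from h import *
z=snap('wrist','w1');segs(z)
z=snap('scene','s1');segs(z,['green','yellow','red','pink'])
z=snap('side','d1')
E
```

```text
green px [273. 173.] 2110 mean [ 0.6193 -0.0756  0.0214] top 0.031 rect [618. -79.] [61. 49.] 86.6
pink px [109. 170.] 2498 mean [ 0.4587 -0.0756  0.0202] top 0.0308 rect [452. -79.] [61. 64.] 2.0
blue px [126.   5.] 1728 mean [0.484  0.0741 0.0101] top 0.0175 rect [511.  80.] [177.  13.] 5.2
green px [185. 196.] 299 mean [ 0.5945 -0.3273  0.023 ] top 0.0338 rect [ 592. -330.] [49. 56.] 11.5
green px [263. 242.] 282 mean [ 0.6253 -0.0704  0.0232] top 0.0338 rect [621. -72.] [56. 49.] 83.5
yellow px [228. 215.] 96 mean [ 0.6002 -0.1885  0.0355] top 0.0395 rect [ 599. -190.] [31. 31.] 73.2
pink px [289. 196.] 270 mean [ 0.4642 -0.0705  0.0216] top 0.0336 rect [459. -72.] [49. 57.] 2.0
```

View pics/w1.png

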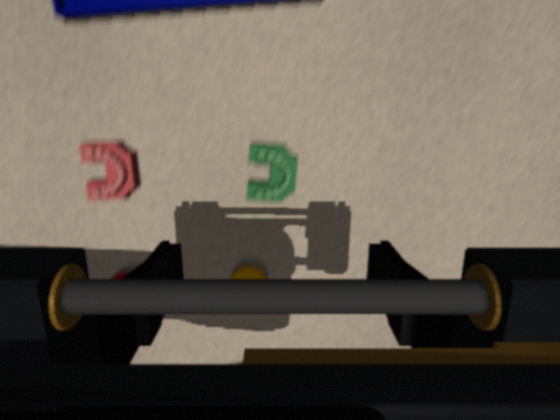

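Emit:
{"name": "move_arm", "arguments": {
  "motion": [
    {"x": 0,"y": -45,"z": -15,"rx": 0,"ry": 0,"rz": 0,"jaw": 1},
    {"x": 0,"y": -45,"z": -15,"rx": 0,"ry": 0,"rz": 0,"jaw": 1},
    {"x": 0,"y": -45,"z": -15,"rx": 0,"ry": 0,"rz": 0,"jaw": 1},
    {"x": 0,"y": -45,"z": -15,"rx": 0,"ry": 0,"rz": 0,"jaw": 1},
    {"x": 0,"y": -45,"z": -15,"rx": 0,"ry": 0,"rz": 0,"jaw": 1},
    {"x": 0,"y": -45,"z": -15,"rx": 0,"ry": 0,"rz": 0,"jaw": 1},
    {"x": 0,"y": -20,"z": 0,"rx": 0,"ry": 0,"rz": 0,"jaw": 1},
    {"x": 0,"y": 0,"z": 0,"rx": 0,"ry": 0,"rz": 0,"jaw": 1}
  ]
}}

```text
t: 1.45
ee_pos: [0.5391, -0.3715, 0.226]
orientation: [-0.005, 0.706, 0.013, 0.709]
force: [0.3, 0.4, 0.3]
finger_gap: 0.999
```

```bash
python3 - <<'E'
from h import *
z=snap('wrist','w2');segs(z)
z=snap('scene','s2');segs(z,['green','yellow','red','pink'])
E
```

```text
green px [327. 142.] 2802 mean [ 0.5884 -0.3325  0.0232] top 0.0309 rect [ 591. -335.] [48. 60.] 17.0
red px [194.   1.] 54 mean [ 0.4684 -0.2171  0.0337] top 0.0353 rect [ 468. -217.] [17.  3.] 2.6
purple px [108.  93.] 2304 mean [ 0.3849 -0.2937  0.0222] top 0.0288 rect [ 381. -296.] [63. 31.] 80.7
purple px [109. 217.] 1690 mean [ 0.3753 -0.4122  0.0222] top 0.0259 rect [ 370. -415.] [60. 30.] 15.0
purple px [298. 238.] 1485 mean [ 0.5651 -0.4294  0.0235] top 0.0267 rect [ 565. -434.] [61. 30.] 84.3
purple px [205. 243.] 1432 mean [ 0.471  -0.4369  0.0229] top 0.0258 rect [ 467. -442.] [60. 30.] 43.3
green px [185. 196.] 303 mean [ 0.5945 -0.3277  0.0228] top 0.0333 rect [ 592. -330.] [47. 56.] 14.7
green px [263. 243.] 283 mean [ 0.6256 -0.0701  0.0227] top 0.0336 rect [621. -72.] [55. 46.] 88.2
yellow px [229. 215.] 156 mean [ 0.5997 -0.1865  0.0341] top 0.04 rect [ 599. -188.] [38. 37.] 60.9
red px [248. 179.] 92 mean [ 0.4725 -0.1949  0.0343] top 0.0393 rect [ 471. -195.] [33. 31.] 27.1
pink px [248. 178.] 54 mean [ 0.4662 -0.2002  0.027 ] top 0.038 rect [ 462. -202.] [55. 38.] 41.8
pink px [289. 196.] 268 mean [ 0.4644 -0.0699  0.0218] top 0.0339 rect [459. -72.] [48. 57.] 1.2
```

View pics/w2.png

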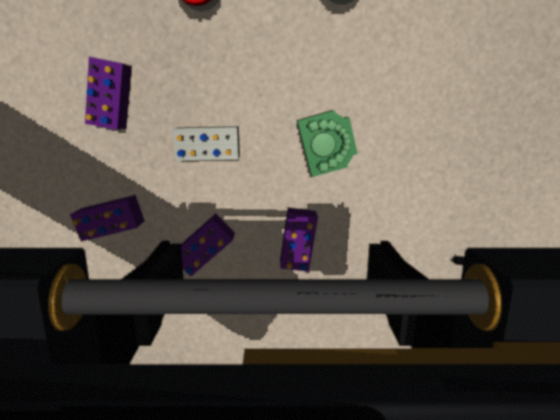

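```bash
cat >> h.py <<'E'
def blob(z,cx,cy,r,z0,z1):
    X,ok=cloud(z);m=ok&(np.hypot(X[...,0]-cx,X[...,1]-cy)<r)&(X[...,2]>z0)&(X[...,2]<z1)
    P=X[m];
    if len(P)<20: print('few',len(P));return
    q=cv2.minAreaRect((P[:,:2]*1000).astype('f4'))
    lo,hi=np.percentile(P[:,:2],[2,98],axis=0)
    print(len(P),'mean',P.mean(0).round(4),'mid',((lo+hi)/2).round(4),'rect',np.round(q[0],1),np.round(q[1],1),round(q[2],1),'ztop',np.percentile(P[:,2],97).round(4));return P
E
python3 - <<'E'
from h import *
z=load('pics/w2.npz')
print('burs');blob(z,0.463,-0.335,0.05,0.018,0.04)
blob(z,0.463,-0.335,0.05,0.020,0.028)
print('upper');[blob(z,0.59,-0.333,0.05,a,b) for a,b in((.012,.04),(.017,.04),(.026,.04))]
z=load('pics/w1.npz');print('lower');[blob(z,0.619,-0.078,0.05,a,b) for a,b in((.012,.04),(.017,.04),(.026,.04))]
for f in('s2','side0','d1'):
  z=load(f'pics/{f}.npz')
  for n,x,y in(('burs',0.463,-.335),('upper',.59,-.333),('lower',.619,-.078),('ypot',.598,-.188),('rpot',.47,-.197)):
    print(f,n);blob(z,x,y,.05,.024 if 'pot' in n else .017,.045)
E
```

```text
burs
2056 mean [ 0.4737 -0.3361  0.0257] mid [ 0.4734 -0.3364] rect [ 473.1 -336.6] [60.5 30.1] 2.4 ztop 0.0357
1742 mean [ 0.474  -0.3359  0.0242] mid [ 0.4733 -0.3364] rect [ 473.1 -336.6] [60.4 30.1] 2.6 ztop 0.0256
upper
2795 mean [ 0.5887 -0.3322  0.0233] mid [ 0.5891 -0.334 ] rect [ 590.8 -332.8] [48.2 56.1] 17.1 ztop 0.0309
2769 mean [ 0.5888 -0.3323  0.0234] mid [ 0.5892 -0.3341] rect [ 590.8 -332.8] [48.2 56.1] 17.1 ztop 0.0309
760 mean [ 0.5924 -0.3314  0.0295] mid [ 0.5896 -0.3346] rect [ 592.3 -332.2] [35.9 49.7] 17.0 ztop 0.0315
lower
2182 mean [ 0.6203 -0.0721  0.0232] mid [ 0.6195 -0.0729] rect [619.5 -73.6] [56.4 48. ] 86.9 ztop 0.0309
2134 mean [ 0.6205 -0.0723  0.0234] mid [ 0.6195 -0.073 ] rect [619.5 -73.6] [56.4 48. ] 86.9 ztop 0.031
716 mean [ 0.6217 -0.0729  0.0294] mid [ 0.621  -0.0724] rect [621.  -73.5] [50.1 36.1] 87.3 ztop 0.0314
s2 burs
212 mean [ 0.4752 -0.3332  0.0264] mid [ 0.4741 -0.3343] rect [ 473.4 -334.9] [61.7 32.4] 1.0 ztop 0.0377
s2 upper
288 mean [ 0.5904 -0.3297  0.0243] mid [ 0.5879 -0.3321] rect [ 589.4 -330.8] [50.7 57. ] 18.4 ztop 0.0333

[... 799 characters left out ...]
ztop 0.0354
side0 rpot
205 mean [ 0.4663 -0.2039  0.0321] mid [ 0.4666 -0.2005] rect [ 468.1 -199.9] [42.9 38.3] 68.7 ztop 0.0359
d1 burs
394 mean [ 0.4713 -0.3409  0.0247] mid [ 0.4727 -0.3386] rect [ 473.2 -338.6] [61.4 32.3] 2.6 ztop 0.0346
d1 upper
411 mean [ 0.5865 -0.338   0.0228] mid [ 0.5878 -0.3392] rect [ 589.9 -336.1] [51.4 56.2] 13.2 ztop 0.0303
d1 lower
213 mean [ 0.6174 -0.0786  0.0227] mid [ 0.6185 -0.0774] rect [618.7 -75.3] [60.  47.3] 86.8 ztop 0.03
d1 ypot
182 mean [ 0.5937 -0.1948  0.0318] mid [ 0.5948 -0.1921] rect [ 594.4 -191.7] [39.7 41.8] 7.3 ztop 0.0353
d1 rpot
205 mean [ 0.4662 -0.2039  0.0321] mid [ 0.4667 -0.2007] rect [ 467.6 -200.3] [40.4 41.2] 13.0 ztop 0.0356
```

```bash
cat >> h.py <<'E'
def goto(x,y,z,yaw):
    """yaw (deg): world direction of jaw axis; prints tool-frame shift mm, rotvec deg"""
    from cell import arm
    from scipy.spatial.transform import Rotation as Ro
    s=arm.read_state();Rc=Ro.from_quat(s['orientation']).as_matrix()
    b=[]
    for k in(0,180):
        a=np.radians(yaw+k);zz=np.array([np.cos(a),np.sin(a),0]);xx=np.array([0,0,-1.]);T=np.stack([xx,np.cross(zz,xx),zz],1)
        rv=Ro.from_matrix(Rc.T@T).as_rotvec(degrees=True);b.append(rv)
    dw=np.array([x,y,z])-s['ee_pos'];sh=Rc.T@dw*1000
    print('t',round(s['t'],2),'pos',s['ee_pos'].round(4),'gap',round(s['finger_gap'],3),'F',s['force'].round(1),'j',np.round(s['joint_positions'],2))
    print('shift tool mm',sh.round(1),'world',(dw*1000).round(1),'rot',b[0].round(1),'or',b[1].round(1))
    for rv in b:
        if abs(rv[0])<100:
            d2=(Ro.from_matrix(Rc)*Ro.from_rotvec(rv,degrees=True)).as_matrix()
            print(' shift after rot',(d2.T@dw*1000).round(1))
E
python3 - <<'E'
from h import *
goto(0.473,-0.3365,0.10,92.5)
E
```

```text
t 1.55 pos [ 0.5402 -0.3682  0.2262] gap 0.998 F [0.2 0.9 0.2] j [ 0.46  0.33  0.13  1.45 -0.06  1.37  0.63]
shift tool mm [126.3  32.  -66.9] world [ -67.2   31.7 -126.2] rot [-90.8   0.8  -0.4] or [89.1 -0.4 -0.8]
 shift after rot [126.2  65.7  34.6]
 shift after rot [126.2 -65.7 -34.6]
```

Emit:
{"name": "move_arm", "arguments": {
  "motion": [
    {"x": 10,"y": 0,"z": 0,"rx": 8.5,"ry": 0,"rz": 0,"jaw": 0.35},
    {"x": 10,"y": 0,"z": 0,"rx": 8.5,"ry": 0,"rz": 0,"jaw": 0.35},
    {"x": 10,"y": 0,"z": 0,"rx": 8.5,"ry": 0,"rz": 0,"jaw": 0.35},
    {"x": 10,"y": 0,"z": 0,"rx": 8.5,"ry": 0,"rz": 0,"jaw": 0.35},
    {"x": 10,"y": 0,"z": 0,"rx": 8.5,"ry": 0,"rz": 0,"jaw": 0.35},
    {"x": 10,"y": 0,"z": 0,"rx": 8.5,"ry": 0,"rz": 0,"jaw": 0.35},
    {"x": 10,"y": 0,"z": 0,"rx": 8.5,"ry": 0,"rz": 0,"jaw": 0.35},
    {"x": 10,"y": 0,"z": 0,"rx": 8.5,"ry": 0,"rz": 0,"jaw": 0.35},
    {"x": 10,"y": 0,"z": 0,"rx": 8.5,"ry": 0,"rz": 0,"jaw": 0.35},
    {"x": 10,"y": 0,"z": 0,"rx": 8.5,"ry": 0,"rz": 0,"jaw": 0.35},
    {"x": 10,"y": 0,"z": 0,"rx": 8.5,"ry": 0,"rz": 0,"jaw": 0.35},
    {"x": 0,"y": 0,"z": 0,"rx": 0,"ry": 0,"rz": 0,"jaw": 0.35}
  ]
}}

```text
t: 2.75
ee_pos: [0.5618, -0.322, 0.1133]
orientation: [0.523, 0.494, -0.499, 0.483]
force: [-0.4, -0.1, 0.0]
finger_gap: 0.674
```

```bash
python3 - <<'E'
from h import *
goto(0.473,-0.3365,0.10,92.5)
E
```

```text
t 2.75 pos [ 0.5618 -0.322   0.1133] gap 0.674 F [-0.4 -0.1  0. ] j [ 0.24  0.41  0.34  1.6  -0.18  1.17 -0.99]
shift tool mm [ 11.6 -88.3  18.9] world [-88.8 -14.5 -13.3] rot [174.9  -1.2   3.1] or [-5.1 -2.  -0.8]
 shift after rot [ 13.3 -89.4  10.6]
```

Emit:
{"name": "move_arm", "arguments": {
  "motion": [
    {"x": 3,"y": -30,"z": 5,"rx": -5.1,"ry": -2,"rz": -0.8,"jaw": 0.35},
    {"x": 3,"y": -30,"z": 4,"rx": 0,"ry": 0,"rz": 0,"jaw": 0.35},
    {"x": 3,"y": -28,"z": 3,"rx": 0,"ry": 0,"rz": 0,"jaw": 0.35},
    {"x": 0,"y": 0,"z": 0,"rx": 0,"ry": 0,"rz": 0,"jaw": 0.35}
  ]
}}

```text
t: 3.15
ee_pos: [0.4777, -0.3261, 0.1046]
orientation: [0.481, 0.52, -0.478, 0.519]
force: [-0.7, 0.0, -0.4]
finger_gap: 0.672
```

```bash
python3 - <<'E'
from h import *
goto(0.473,-0.3365,0.10,92.5)
E
```

```text
t 3.15 pos [ 0.4777 -0.3261  0.1046] gap 0.672 F [-0.7  0.  -0.4] j [ 0.25  0.27  0.35  1.8  -0.11  1.09 -0.85]
shift tool mm [ 4.5 -5.5 10. ] world [ -4.7 -10.4  -4.6] rot [-177.9    0.2   -0.3] or [ 2.1 -0.2 -0.1]
 shift after rot [ 4.6 -5.1 10.2]
```

Emit:
{"name": "move_arm", "arguments": {
  "motion": [
    {"x": 4,"y": -5,"z": 10,"rx": 2.1,"ry": 0,"rz": 0,"jaw": 0.35},
    {"x": 0,"y": 0,"z": 0,"rx": 0,"ry": 0,"rz": 0,"jaw": 0.35},
    {"x": 0,"y": 0,"z": 0,"rx": 0,"ry": 0,"rz": 0,"jaw": 0.35}
  ]
}}

```text
t: 3.45
ee_pos: [0.4773, -0.3342, 0.1021]
orientation: [0.49, 0.512, -0.485, 0.513]
force: [0.7, 0.1, -0.9]
finger_gap: 0.674
```

```bash
python3 - <<'E'
from h import *
goto(0.473,-0.3365,0.045,92.5)
E
```

```text
t 3.45 pos [ 0.4773 -0.3342  0.1021] gap 0.674 F [ 0.7  0.1 -0.9] j [ 0.26  0.28  0.36  1.79 -0.12  1.09 -0.86]
shift tool mm [57.1 -4.8  2.3] world [ -4.3  -2.3 -57.1] rot [-179.6    0.6   -0.3] or [ 0.4 -0.2 -0.4]
 shift after rot [57.1 -4.4  2.1]
```

Emit:
{"name": "move_arm", "arguments": {
  "motion": [
    {"x": 25,"y": -4,"z": 2,"rx": 0.4,"ry": 0,"rz": 0,"jaw": 0.35},
    {"x": 20,"y": 0,"z": 0,"rx": 0,"ry": 0,"rz": 0,"jaw": 0.35},
    {"x": 12,"y": 0,"z": 0,"rx": 0,"ry": 0,"rz": 0,"jaw": 0.35},
    {"x": 0,"y": 0,"z": 0,"rx": 0,"ry": 0,"rz": 0,"jaw": 0.35}
  ]
}}

```text
t: 3.85
ee_pos: [0.4786, -0.3356, 0.0447]
orientation: [0.491, 0.51, -0.484, 0.515]
force: [-0.5, -0.0, -0.5]
finger_gap: 0.674
```

```bash
python3 - <<'E'
from h import *
z=snap('wrist','w3')
goto(0.473,-0.3365,0.011,92.5)
E
```

```text
t 3.9 pos [ 0.4793 -0.3359  0.0456] gap 0.675 F [-0.1 -0.1  0.8] j [ 0.28  0.35  0.34  1.83 -0.15  0.98 -0.83]
shift tool mm [34.6 -6.7  0.3] world [ -6.3  -0.6 -34.6] rot [-1.796e+02  1.100e+00 -1.000e-01] or [ 0.4 -0.1 -0.7]
 shift after rot [34.6 -6.3  0.3]
```

View pics/w3.png

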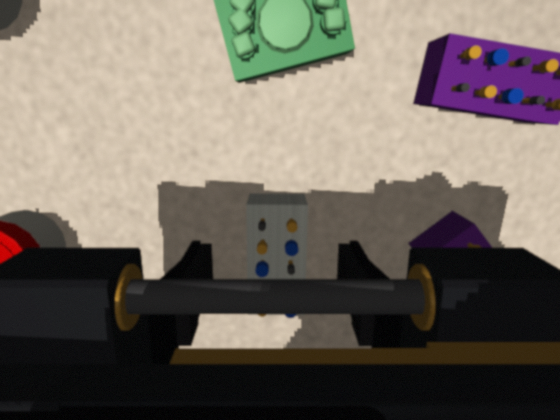

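Emit:
{"name": "move_arm", "arguments": {
  "motion": [
    {"x": 15,"y": -5,"z": 0,"rx": 0,"ry": 0,"rz": -0.5,"jaw": 0.35},
    {"x": 12,"y": -3,"z": 0,"rx": 0,"ry": 0,"rz": 0,"jaw": 0.35},
    {"x": 7,"y": 0,"z": 0,"rx": 0,"ry": 0,"rz": 0,"jaw": 0.35},
    {"x": 0,"y": 0,"z": 0,"rx": 0,"ry": 0,"rz": 0,"jaw": 0.35}
  ]
}}

```text
t: 4.3
ee_pos: [0.4725, -0.3369, 0.0106]
orientation: [0.488, 0.511, -0.486, 0.514]
force: [-0.6, -0.3, -0.0]
finger_gap: 0.673
```

```bash
python3 - <<'E'
from h import *
goto(0.473,-0.3365,0.011,92.5)
E
```

```text
t 4.3 pos [ 0.4725 -0.3369  0.0106] gap 0.673 F [-0.6 -0.3 -0. ] j [ 0.29  0.39  0.34  1.86 -0.16  0.91 -0.82]
shift tool mm [-0.4  0.5 -0.4] world [0.5 0.4 0.4] rot [-1.796e+02  5.000e-01  1.000e-01] or [ 0.4  0.  -0.3]
 shift after rot [-0.4  0.5 -0.4]
```

Perfect. Grip and lift.

Emit:
{"name": "move_arm", "arguments": {
  "motion": [
    {"x": 0,"y": 0,"z": 0,"rx": 0,"ry": 0,"rz": 0,"jaw": -1},
    {"x": 0,"y": 0,"z": 0,"rx": 0,"ry": 0,"rz": 0,"jaw": -1},
    {"x": 0,"y": 0,"z": 0,"rx": 0,"ry": 0,"rz": 0,"jaw": -1},
    {"x": 0,"y": 0,"z": 0,"rx": 0,"ry": 0,"rz": 0,"jaw": -1},
    {"x": 0,"y": 0,"z": 0,"rx": 0,"ry": 0,"rz": 0,"jaw": -1},
    {"x": -10,"y": 0,"z": 0,"rx": 0,"ry": 0,"rz": 0,"jaw": -1},
    {"x": -20,"y": 0,"z": 0,"rx": 0,"ry": 0,"rz": 0,"jaw": -1},
    {"x": -30,"y": 0,"z": 0,"rx": 0,"ry": 0,"rz": 0,"jaw": -1},
    {"x": -30,"y": 0,"z": 0,"rx": 0,"ry": 0,"rz": 0,"jaw": -1},
    {"x": 0,"y": 0,"z": 0,"rx": 0,"ry": 0,"rz": 0,"jaw": -1}
  ],
  "grip_force": 25
}}

```text
t: 5.3
ee_pos: [0.4715, -0.337, 0.1059]
orientation: [0.488, 0.511, -0.486, 0.514]
force: [1.7, -0.8, -0.9]
finger_gap: 0.343
```

```bash
python3 - <<'E'
from h import *
z=snap('wrist','w4')
goto(0.5876,0.1539,0.10,95.2)
E
```

```text
t 5.35 pos [ 0.4705 -0.3361  0.1039] gap 0.343 F [-0.2  0.4 -1.6] j [ 0.26  0.27  0.36  1.8  -0.11  1.09 -0.86]
shift tool mm [   4.8  141.8 -483.5] world [117.1 490.   -3.9] rot [ 1.777e+02 -2.000e-01  1.000e-01] or [-2.3 -0.1 -0.1]
 shift after rot [   3.9  161.1 -477.4]
```

View pics/w4.png

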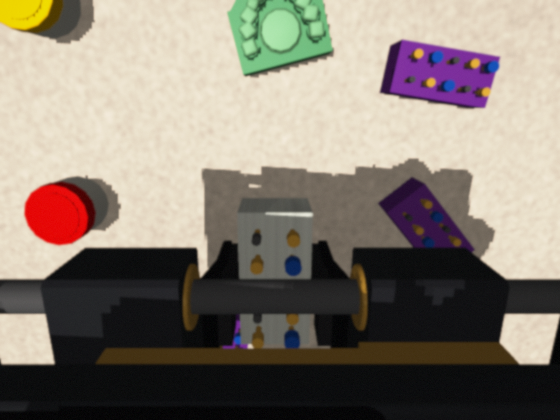

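Emit:
{"name": "move_arm", "arguments": {
  "motion": [
    {"x": 0,"y": 6,"z": -20,"rx": 0,"ry": 0,"rz": 0,"jaw": -1},
    {"x": 0,"y": 13,"z": -38,"rx": 0,"ry": 0,"rz": 0,"jaw": -1},
    {"x": 0,"y": 13,"z": -38,"rx": 0,"ry": 0,"rz": 0,"jaw": -1},
    {"x": 0,"y": 13,"z": -38,"rx": 0,"ry": 0,"rz": 0,"jaw": -1},
    {"x": 0,"y": 13,"z": -38,"rx": 0,"ry": 0,"rz": 0,"jaw": -1},
    {"x": 0,"y": 13,"z": -38,"rx": 0,"ry": 0,"rz": 0,"jaw": -1},
    {"x": 0,"y": 13,"z": -38,"rx": 0,"ry": 0,"rz": 0,"jaw": -1},
    {"x": 0,"y": 13,"z": -38,"rx": 0,"ry": 0,"rz": 0,"jaw": -1},
    {"x": 0,"y": 13,"z": -38,"rx": 0,"ry": 0,"rz": 0,"jaw": -1},
    {"x": 0,"y": 13,"z": -38,"rx": 0,"ry": 0,"rz": 0,"jaw": -1},
    {"x": 0,"y": 13,"z": -38,"rx": 0,"ry": 0,"rz": 0,"jaw": -1},
    {"x": 0,"y": 8,"z": -20,"rx": 0,"ry": 0,"rz": 0,"jaw": -1},
    {"x": 0,"y": 0,"z": 0,"rx": 0,"ry": 0,"rz": 0,"jaw": -1}
  ]
}}

```text
t: 6.65
ee_pos: [0.5867, 0.1064, 0.0893]
orientation: [0.484, 0.517, -0.493, 0.505]
force: [-0.5, 1.0, -1.3]
finger_gap: 0.341
```

```bash
python3 - <<'E'
from h import *
goto(0.5876,0.1539,0.06,95.2)
E
```

```text
t 6.65 pos [0.5867 0.1064 0.0893] gap 0.341 F [-0.5  1.  -1.3] j [-0.29  0.33  0.08  1.74 -0.04  1.1  -1.72]
shift tool mm [ 29.3   3.7 -47.3] world [  0.9  47.5 -29.3] rot [177.4   1.9   0.3] or [-2.6 -0.2  1.2]
 shift after rot [ 29.3   5.2 -47.2]
```

Emit:
{"name": "move_arm", "arguments": {
  "motion": [
    {"x": 5,"y": 2,"z": -24,"rx": -2.6,"ry": 0,"rz": 1.2,"jaw": -1},
    {"x": 8,"y": 3,"z": -23,"rx": 0,"ry": 0,"rz": 0,"jaw": -1},
    {"x": 8,"y": 0,"z": 0,"rx": 0,"ry": 0,"rz": 0,"jaw": -1},
    {"x": 0,"y": 0,"z": 0,"rx": 0,"ry": 0,"rz": 0,"jaw": -1}
  ]
}}

```text
t: 7.05
ee_pos: [0.5853, 0.1493, 0.0633]
orientation: [0.475, 0.523, -0.48, 0.521]
force: [0.2, -0.9, -1.7]
finger_gap: 0.343
```

```bash
python3 - <<'E'
from h import *
goto(0.5876,0.1539,0.0175,95.2)
E
```

```text
t 7.05 pos [0.5853 0.1493 0.0633] gap 0.343 F [ 0.2 -0.9 -1.7] j [-0.34  0.36  0.06  1.75 -0.02  1.04 -1.76]
shift tool mm [45.8  3.  -4.5] world [  2.3   4.6 -45.8] rot [179.9   0.7  -0.2] or [-0.1  0.1  0.4]
 shift after rot [45.8  2.7 -4.4]
```

Emit:
{"name": "move_arm", "arguments": {
  "motion": [
    {"x": 12,"y": 3,"z": -5,"rx": 0,"ry": 0,"rz": 0.4,"jaw": -1},
    {"x": 12,"y": 0,"z": 0,"rx": 0,"ry": 0,"rz": 0,"jaw": -1},
    {"x": 10,"y": 0,"z": 0,"rx": 0,"ry": 0,"rz": 0,"jaw": -1},
    {"x": 4,"y": 0,"z": 0,"rx": 0,"ry": 0,"rz": 0,"jaw": -1},
    {"x": 0,"y": 0,"z": 0,"rx": 0,"ry": 0,"rz": 0,"jaw": -1}
  ]
}}

```text
t: 7.55
ee_pos: [0.5876, 0.1479, 0.0209]
orientation: [0.477, 0.519, -0.481, 0.521]
force: [-0.3, -0.2, -1.6]
finger_gap: 0.343
```

```bash
python3 - <<'E'
from h import *
goto(0.5876,0.1539,0.017,95.2)
E
```

```text
t 7.55 pos [0.5876 0.1479 0.0209] gap 0.343 F [-0.3 -0.2 -1.6] j [-0.34  0.41  0.06  1.78 -0.02  0.96 -1.76]
shift tool mm [ 3.9  0.5 -6. ] world [ 0.   6.  -3.9] rot [179.5   0.2  -0.5] or [-0.5  0.3  0.1]
 shift after rot [ 3.9  0.6 -6. ]
```

Emit:
{"name": "move_arm", "arguments": {
  "motion": [
    {"x": 0,"y": 0,"z": -6,"rx": 0,"ry": 0,"rz": 0,"jaw": -1},
    {"x": 0,"y": 0,"z": -3,"rx": 0,"ry": 0,"rz": 0,"jaw": -1},
    {"x": 0,"y": 0,"z": 0,"rx": 0,"ry": 0,"rz": 0,"jaw": -1}
  ]
}}

```text
t: 7.85
ee_pos: [0.5875, 0.1576, 0.0215]
orientation: [0.478, 0.519, -0.481, 0.521]
force: [-0.1, -0.2, -0.4]
finger_gap: 0.346
```

```bash
python3 - <<'E'
from h import *
goto(0.5876,0.1539,0.017,95.2)
E
```

```text
t 7.85 pos [0.5875 0.1576 0.0215] gap 0.346 F [-0.1 -0.2 -0.4] j [-0.35  0.42  0.05  1.77 -0.02  0.96 -1.78]
shift tool mm [ 4.5 -0.1  3.6] world [ 0.1 -3.7 -4.5] rot [ 1.794e+02  1.000e-01 -4.000e-01] or [-0.6  0.3  0.1]
 shift after rot [ 4.5 -0.2  3.7]
```

Settling still finishes after the row; nudge back a little and lower to contact.

Emit:
{"name": "move_arm", "arguments": {
  "motion": [
    {"x": 0,"y": 0,"z": 4,"rx": 0,"ry": 0,"rz": 0,"jaw": -1},
    {"x": 2,"y": 0,"z": 0,"rx": 0,"ry": 0,"rz": 0,"jaw": -1},
    {"x": 2,"y": 0,"z": 0,"rx": 0,"ry": 0,"rz": 0,"jaw": -1},
    {"x": 0,"y": 0,"z": 0,"rx": 0,"ry": 0,"rz": 0,"jaw": -1},
    {"x": 0,"y": 0,"z": 0,"rx": 0,"ry": 0,"rz": 0,"jaw": -1}
  ]
}}

```text
t: 8.35
ee_pos: [0.5886, 0.1536, 0.0183]
orientation: [0.478, 0.518, -0.48, 0.521]
force: [-1.0, -0.2, -0.8]
finger_gap: 0.34
```

```bash
python3 - <<'E'
from h import *
goto(0.5876,0.1539,0.017,95.2)
E
```

```text
t 8.35 pos [0.5886 0.1536 0.0183] gap 0.34 F [-1.  -0.2 -0.8] j [-0.35  0.42  0.05  1.77 -0.02  0.95 -1.77]
shift tool mm [ 1.3 -1.  -0.4] world [-1.   0.3 -1.3] rot [ 1.795e+02 -1.000e-01 -4.000e-01] or [-0.5  0.3 -0.1]
 shift after rot [ 1.3 -1.  -0.4]
```

Emit:
{"name": "move_arm", "arguments": {
  "motion": [
    {"x": 1.5,"y": 0,"z": 0,"rx": 0,"ry": 0,"rz": 0,"jaw": -1},
    {"x": 1,"y": 0,"z": 0,"rx": 0,"ry": 0,"rz": 0,"jaw": -1},
    {"x": 0,"y": 0,"z": 0,"rx": 0,"ry": 0,"rz": 0,"jaw": 0.2},
    {"x": 0,"y": 0,"z": 0,"rx": 0,"ry": 0,"rz": 0,"jaw": 0.2},
    {"x": 0,"y": 0,"z": 0,"rx": 0,"ry": 0,"rz": 0,"jaw": 0.2},
    {"x": 0,"y": 0,"z": 0,"rx": 0,"ry": 0,"rz": 0,"jaw": 0.2},
    {"x": -10,"y": 0,"z": 0,"rx": 0,"ry": 0,"rz": 0,"jaw": 0.2},
    {"x": -30,"y": 0,"z": 0,"rx": 0,"ry": 0,"rz": 0,"jaw": 0.2},
    {"x": -40,"y": 0,"z": 0,"rx": 0,"ry": 0,"rz": 0,"jaw": 0.6},
    {"x": -40,"y": 0,"z": 0,"rx": 0,"ry": 0,"rz": 0,"jaw": 0.6},
    {"x": 0,"y": 0,"z": 0,"rx": 0,"ry": 0,"rz": 0,"jaw": 0.6}
  ]
}}

```text
t: 9.45
ee_pos: [0.5885, 0.154, 0.1436]
orientation: [0.478, 0.519, -0.48, 0.521]
force: [0.8, 0.5, 1.4]
finger_gap: 0.763
```

```bash
python3 - <<'E'
from h import *
z=snap('scene','s5');blob(z,.588,.154,.05,.022,.045)
z=snap('side','d5');blob(z,.588,.154,.05,.022,.045)
goto(0.590,-0.333,0.10,107)
E
```

```text
270 mean [0.5908 0.1548 0.0324] mid [0.5893 0.1548] rect [588.4 154.6] [62.1 30. ] 4.5 ztop 0.0426
166 mean [0.5875 0.1476 0.0303] mid [0.5888 0.1488] rect [589.7 150. ] [61.6 34.3] 7.5 ztop 0.0408
t 9.55 pos [0.5855 0.1531 0.1384] gap 0.788 F [ 0.2 -0.5 -1. ] j [-0.35  0.29  0.06  1.68 -0.01  1.18 -1.78]
shift tool mm [ 41.9 -34.6 484.6] world [   4.5 -486.1  -38.4] rot [167.6   0.7  -0.5] or [-12.3   0.3   0.5]
 shift after rot [  38.4 -137.8  466.2]
```

View pics/d5.png

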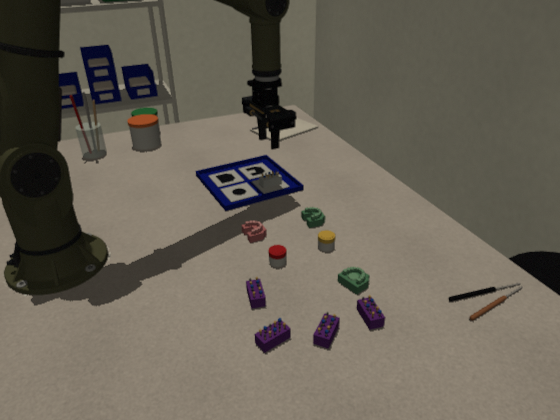

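Emit:
{"name": "move_arm", "arguments": {
  "motion": [
    {"x": 0,"y": -3,"z": 40,"rx": 0,"ry": 0,"rz": 0,"jaw": 0.84},
    {"x": 0,"y": -3,"z": 40,"rx": 0,"ry": 0,"rz": 0,"jaw": 0.84},
    {"x": 0,"y": -3,"z": 40,"rx": 0,"ry": 0,"rz": 0,"jaw": 0.84},
    {"x": 0,"y": -3,"z": 40,"rx": 0,"ry": 0,"rz": 0,"jaw": 0.84},
    {"x": 0,"y": -3,"z": 40,"rx": 0,"ry": 0,"rz": 0,"jaw": 0.84},
    {"x": 0,"y": -3,"z": 40,"rx": 0,"ry": 0,"rz": 0,"jaw": 0.84},
    {"x": 0,"y": -3,"z": 40,"rx": 0,"ry": 0,"rz": 0,"jaw": 0.84},
    {"x": 0,"y": -3,"z": 40,"rx": 0,"ry": 0,"rz": 0,"jaw": 0.84},
    {"x": 0,"y": -3,"z": 40,"rx": 0,"ry": 0,"rz": 0,"jaw": 0.84},
    {"x": 0,"y": -3,"z": 40,"rx": 0,"ry": 0,"rz": 0,"jaw": 0.84},
    {"x": 0,"y": -3,"z": 40,"rx": 0,"ry": 0,"rz": 0,"jaw": 0.84},
    {"x": 0,"y": -3,"z": 40,"rx": 0,"ry": 0,"rz": 0,"jaw": 0.84},
    {"x": 0,"y": 0,"z": 0,"rx": -6,"ry": 0,"rz": 0,"jaw": 0.84},
    {"x": 0,"y": 0,"z": 0,"rx": -6,"ry": 0,"rz": 0,"jaw": 0.84},
    {"x": 0,"y": 0,"z": 0,"rx": 0,"ry": 0,"rz": 0,"jaw": 0.84}
  ]
}}

```text
t: 11.05
ee_pos: [0.5731, -0.343, 0.1142]
orientation: [0.409, 0.583, -0.43, 0.555]
force: [-0.2, -0.5, 0.1]
finger_gap: 0.922
```

```bash
python3 - <<'E'
from h import *
goto(0.590,-0.333,0.07,107)
E
```

```text
t 11.05 pos [ 0.5731 -0.343   0.1142] gap 0.922 F [-0.2 -0.5  0.1] j [ 0.29  0.47  0.27  1.51 -0.1   1.23 -0.7 ]
shift tool mm [43.3 21.2 -3.9] world [ 16.9  10.  -44.2] rot [-179.7   -4.3   -1.3] or [ 0.3 -0.8  2.8]
 shift after rot [44.2 19.1 -4.6]
```

Emit:
{"name": "move_arm", "arguments": {
  "motion": [
    {"x": 15,"y": 10,"z": -3,"rx": 0,"ry": -0.8,"rz": 2.8,"jaw": 0.84},
    {"x": 15,"y": 10,"z": -2,"rx": 0,"ry": 0,"rz": 0,"jaw": 0.84},
    {"x": 10,"y": 0,"z": 0,"rx": 0,"ry": 0,"rz": 0,"jaw": 0.84},
    {"x": 0,"y": 0,"z": 0,"rx": 0,"ry": 0,"rz": 0,"jaw": 0.84}
  ]
}}

```text
t: 11.45
ee_pos: [0.589, -0.3294, 0.068]
orientation: [0.421, 0.571, -0.421, 0.566]
force: [-0.6, 0.4, 0.1]
finger_gap: 0.918
```

```bash
python3 - <<'E'
from h import *
goto(0.589,-0.333,0.012,107)
E
```

```text
t 11.45 pos [ 0.589  -0.3294  0.068 ] gap 0.918 F [-0.6  0.4  0.1] j [ 0.28  0.5   0.25  1.56 -0.14  1.11 -0.71]
shift tool mm [55.9 -0.8  3.7] world [ -0.   -3.6 -56. ] rot [179.9   0.3   0.5] or [-0.1 -0.3  0.2]
 shift after rot [56.  -1.   3.4]
```

Emit:
{"name": "move_arm", "arguments": {
  "motion": [
    {"x": 15,"y": -1,"z": 4,"rx": 0,"ry": 0,"rz": 0,"jaw": 0.84},
    {"x": 15,"y": 0,"z": 0,"rx": 0,"ry": 0,"rz": 0,"jaw": 0.84},
    {"x": 15,"y": 0,"z": 0,"rx": 0,"ry": 0,"rz": 0,"jaw": 0.84},
    {"x": 8,"y": 0,"z": 0,"rx": 0,"ry": 0,"rz": 0,"jaw": 0.84},
    {"x": 0,"y": 0,"z": 0,"rx": 0,"ry": 0,"rz": 0,"jaw": 0.84}
  ]
}}

```text
t: 11.95
ee_pos: [0.5889, -0.3332, 0.0094]
orientation: [0.421, 0.571, -0.421, 0.565]
force: [0.2, -0.2, 0.2]
finger_gap: 0.919
```

```bash
python3 - <<'E'
from h import *
goto(0.589,-0.333,0.012,107)
E
```

```text
t 11.95 pos [ 0.5889 -0.3332  0.0094] gap 0.919 F [ 0.2 -0.2  0.2] j [ 0.29  0.57  0.24  1.59 -0.15  1.01 -0.69]
shift tool mm [-2.6  0.1 -0.2] world [0.1 0.2 2.6] rot [179.9   0.5   0.6] or [-0.1 -0.4  0.3]
 shift after rot [-2.6  0.1 -0.2]
```

Emit:
{"name": "move_arm", "arguments": {
  "motion": [
    {"x": -2.5,"y": 0,"z": 0,"rx": 0,"ry": 0,"rz": 0,"jaw": 0.84},
    {"x": 0,"y": 0,"z": 0,"rx": 0,"ry": 0,"rz": 0,"jaw": -1},
    {"x": 0,"y": 0,"z": 0,"rx": 0,"ry": 0,"rz": 0,"jaw": -1},
    {"x": 0,"y": 0,"z": 0,"rx": 0,"ry": 0,"rz": 0,"jaw": -1},
    {"x": 0,"y": 0,"z": 0,"rx": 0,"ry": 0,"rz": 0,"jaw": -1},
    {"x": 0,"y": 0,"z": 0,"rx": 0,"ry": 0,"rz": 0,"jaw": -1}
  ]
}}

```text
t: 12.55
ee_pos: [0.5903, -0.3342, 0.0145]
orientation: [0.421, 0.57, -0.421, 0.566]
force: [0.8, -0.6, -1.2]
finger_gap: 0.642
```

Emit:
{"name": "move_arm", "arguments": {
  "motion": [
    {"x": -10,"y": 0,"z": 0,"rx": 0,"ry": 0,"rz": 0,"jaw": -1},
    {"x": -20,"y": 0,"z": 0,"rx": 0,"ry": 0,"rz": 0,"jaw": -1},
    {"x": -30,"y": 0,"z": 0,"rx": 0,"ry": 0,"rz": 0,"jaw": -1},
    {"x": -40,"y": 0,"z": 0,"rx": 0,"ry": 0,"rz": 0,"jaw": -1},
    {"x": 0,"y": 0,"z": 0,"rx": 0,"ry": 0,"rz": 0,"jaw": -1}
  ]
}}

```text
t: 13.05
ee_pos: [0.5899, -0.3342, 0.119]
orientation: [0.421, 0.571, -0.421, 0.565]
force: [0.0, 0.0, 0.1]
finger_gap: 0.641
```

```bash
python3 - <<'E'
from h import *
z=snap('wrist','w6')
goto(0.4794,0.2446,0.10,95.2)
E
```

```text
t 13.1 pos [ 0.5884 -0.3332  0.116 ] gap 0.643 F [-0.8 -0.5 -1.6] j [ 0.28  0.46  0.26  1.51 -0.12  1.2  -0.71]
shift tool mm [  20.4   63.9 -584.3] world [-109.   577.8  -16. ] rot [-168.3   -0.8   -0.6] or [11.7 -0.4  0.5]
 shift after rot [  16.   -56.1 -585.3]
```

View pics/w6.png

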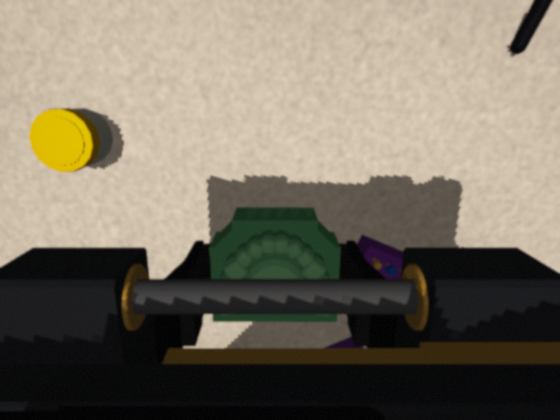

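Emit:
{"name": "move_arm", "arguments": {
  "motion": [
    {"x": 0,"y": 0,"z": 0,"rx": 6,"ry": 0,"rz": 0,"jaw": -1},
    {"x": 0,"y": 0,"z": 0,"rx": 6,"ry": 0,"rz": 0,"jaw": -1},
    {"x": 0,"y": -4,"z": -25,"rx": 0,"ry": 0,"rz": 0,"jaw": -1},
    {"x": 0,"y": -4,"z": -40,"rx": 0,"ry": 0,"rz": 0,"jaw": -1},
    {"x": 0,"y": -4,"z": -40,"rx": 0,"ry": 0,"rz": 0,"jaw": -1},
    {"x": 0,"y": -4,"z": -40,"rx": 0,"ry": 0,"rz": 0,"jaw": -1},
    {"x": 0,"y": -4,"z": -40,"rx": 0,"ry": 0,"rz": 0,"jaw": -1},
    {"x": 0,"y": -4,"z": -40,"rx": 0,"ry": 0,"rz": 0,"jaw": -1},
    {"x": 0,"y": -4,"z": -40,"rx": 0,"ry": 0,"rz": 0,"jaw": -1},
    {"x": 0,"y": -4,"z": -40,"rx": 0,"ry": 0,"rz": 0,"jaw": -1},
    {"x": 0,"y": -4,"z": -40,"rx": 0,"ry": 0,"rz": 0,"jaw": -1},
    {"x": 0,"y": -4,"z": -40,"rx": 0,"ry": 0,"rz": 0,"jaw": -1},
    {"x": 0,"y": -4,"z": -40,"rx": 0,"ry": 0,"rz": 0,"jaw": -1},
    {"x": 0,"y": -4,"z": -40,"rx": 0,"ry": 0,"rz": 0,"jaw": -1},
    {"x": 0,"y": -4,"z": -40,"rx": 0,"ry": 0,"rz": 0,"jaw": -1},
    {"x": 0,"y": 0,"z": -20,"rx": 0,"ry": 0,"rz": 0,"jaw": -1},
    {"x": 0,"y": 0,"z": 0,"rx": 0,"ry": 0,"rz": 0,"jaw": -1},
    {"x": 0,"y": 0,"z": 0,"rx": 0,"ry": 0,"rz": 0,"jaw": -1}
  ]
}}

```text
t: 14.9
ee_pos: [0.4802, 0.2047, 0.1072]
orientation: [0.473, 0.527, -0.488, 0.509]
force: [0.5, -1.0, -0.1]
finger_gap: 0.641
```

```bash
python3 - <<'E'
from h import *
goto(0.4794,0.2446,0.07,95.2)
E
```

```text
t 14.9 pos [0.4802 0.2047 0.1072] gap 0.641 F [ 0.5 -1.  -0.1] j [-0.42  0.17 -0.03  1.89 -0.01  1.11 -1.93]
shift tool mm [ 37.3   3.5 -39.7] world [ -0.8  39.9 -37.2] rot [179.    3.    0.4] or [-0.9 -0.3  1.9]
 shift after rot [ 37.2   2.9 -39.8]
```

Emit:
{"name": "move_arm", "arguments": {
  "motion": [
    {"x": 5,"y": 1,"z": -20,"rx": -1,"ry": 0,"rz": 1.9,"jaw": -1},
    {"x": 10,"y": 2,"z": -20,"rx": 0,"ry": 0,"rz": 0,"jaw": -1},
    {"x": 15,"y": 0,"z": -2,"rx": 0,"ry": 0,"rz": 0,"jaw": -1},
    {"x": 0,"y": 0,"z": 0,"rx": 0,"ry": 0,"rz": 0,"jaw": -1},
    {"x": 0,"y": 0,"z": 0,"rx": 0,"ry": 0,"rz": 0,"jaw": -1}
  ]
}}

```text
t: 15.4
ee_pos: [0.4817, 0.2381, 0.0755]
orientation: [0.48, 0.52, -0.48, 0.519]
force: [-0.0, 0.7, -1.1]
finger_gap: 0.643
```

```bash
python3 - <<'E'
from h import *
goto(0.4794,0.2446,0.02,95.2)
E
```

```text
t 15.4 pos [0.4817 0.2381 0.0755] gap 0.643 F [-0.   0.7 -1.1] j [-0.46  0.22 -0.05  1.91  0.01  1.02 -2.01]
shift tool mm [55.5 -1.8 -6.6] world [ -2.3   6.5 -55.5] rot [179.4   0.    0. ] or [-0.6 -0.   0. ]
 shift after rot [55.5 -1.7 -6.7]
```

Emit:
{"name": "move_arm", "arguments": {
  "motion": [
    {"x": 15,"y": -1,"z": -7,"rx": -0.6,"ry": 0,"rz": 0,"jaw": -1},
    {"x": 15,"y": -1,"z": -2,"rx": 0,"ry": 0,"rz": 0,"jaw": -1},
    {"x": 10,"y": 0,"z": 0,"rx": 0,"ry": 0,"rz": 0,"jaw": -1},
    {"x": 0,"y": 0,"z": 0,"rx": 0,"ry": 0,"rz": 0,"jaw": -1},
    {"x": 0,"y": 0,"z": 0,"rx": 0,"ry": 0,"rz": 0,"jaw": -1}
  ]
}}

```text
t: 15.9
ee_pos: [0.4809, 0.2444, 0.0339]
orientation: [0.478, 0.521, -0.478, 0.521]
force: [0.4, -0.5, -0.5]
finger_gap: 0.639
```

```bash
python3 - <<'E'
from h import *
goto(0.4794,0.2446,0.0195,95.2)
E
```

```text
t 15.9 pos [0.4809 0.2444 0.0339] gap 0.639 F [ 0.4 -0.5 -0.5] j [-0.47  0.27 -0.05  1.93  0.02  0.93 -2.02]
shift tool mm [14.4 -1.5 -0.3] world [ -1.5   0.2 -14.4] rot [ 1.797e+02 -1.000e-01 -0.000e+00] or [-0.3  0.  -0.1]
 shift after rot [14.4 -1.5 -0.3]
```

Emit:
{"name": "move_arm", "arguments": {
  "motion": [
    {"x": 6,"y": -2,"z": 0,"rx": 0,"ry": 0,"rz": 0,"jaw": -1},
    {"x": 5,"y": 0,"z": 0,"rx": 0,"ry": 0,"rz": 0,"jaw": -1},
    {"x": 2,"y": 0,"z": 0,"rx": 0,"ry": 0,"rz": 0,"jaw": -1},
    {"x": 0,"y": 0,"z": 0,"rx": 0,"ry": 0,"rz": 0,"jaw": -1},
    {"x": 0,"y": 0,"z": 0,"rx": 0,"ry": 0,"rz": 0,"jaw": -1}
  ]
}}

```text
t: 16.4
ee_pos: [0.4798, 0.2445, 0.0211]
orientation: [0.479, 0.52, -0.477, 0.522]
force: [-0.5, -0.3, -1.3]
finger_gap: 0.639
```

```bash
python3 - <<'E'
from h import *
goto(0.4794,0.2446,0.0195,95.2)
E
```

```text
t 16.4 pos [0.4798 0.2445 0.0211] gap 0.639 F [-0.5 -0.3 -1.3] j [-0.47  0.29 -0.05  1.95  0.02  0.9  -2.02]
shift tool mm [ 1.6 -0.4 -0.1] world [-0.4  0.1 -1.6] rot [ 1.797e+02 -3.000e-01  1.000e-01] or [-0.3 -0.  -0.2]
 shift after rot [ 1.6 -0.4 -0.1]
```

Emit:
{"name": "move_arm", "arguments": {
  "motion": [
    {"x": 2,"y": 0,"z": 0,"rx": 0,"ry": 0,"rz": 0,"jaw": -1},
    {"x": 1,"y": 0,"z": 0,"rx": 0,"ry": 0,"rz": 0,"jaw": -1},
    {"x": 0,"y": 0,"z": 0,"rx": 0,"ry": 0,"rz": 0,"jaw": -1},
    {"x": 0,"y": 0,"z": 0,"rx": 0,"ry": 0,"rz": 0,"jaw": 0.75},
    {"x": 0,"y": 0,"z": 0,"rx": 0,"ry": 0,"rz": 0,"jaw": 0.75},
    {"x": 0,"y": 0,"z": 0,"rx": 0,"ry": 0,"rz": 0,"jaw": 0.75},
    {"x": 0,"y": 0,"z": 0,"rx": 0,"ry": 0,"rz": 0,"jaw": 0.75},
    {"x": -10,"y": 0,"z": 0,"rx": 0,"ry": 0,"rz": 0,"jaw": 0.75},
    {"x": -30,"y": 0,"z": 0,"rx": 0,"ry": 0,"rz": 0,"jaw": 0.75},
    {"x": -40,"y": 0,"z": 0,"rx": 0,"ry": 0,"rz": 0,"jaw": 0.84},
    {"x": -20,"y": 0,"z": 0,"rx": 0,"ry": 0,"rz": 0,"jaw": 0.84},
    {"x": 0,"y": 0,"z": 0,"rx": 0,"ry": 0,"rz": 0,"jaw": 0.84}
  ]
}}

```text
t: 17.6
ee_pos: [0.4799, 0.2446, 0.1256]
orientation: [0.48, 0.52, -0.477, 0.522]
force: [0.2, 1.1, -0.2]
finger_gap: 0.918
```

```bash
python3 - <<'E'
from h import *
z=snap('side','d6');blob(z,.479,.245,.05,.023,.05)
z=snap('scene','s6');blob(z,.479,.245,.05,.023,.05)
goto(0.6194,-0.074,0.11,87)
E
```

```text
155 mean [0.4796 0.239  0.0289] mid [0.481  0.2385] rect [481.5 240.2] [49.2 54.4] 1.7 ztop 0.036
328 mean [0.4824 0.2458 0.0306] mid [0.4813 0.2454] rect [480.8 245.7] [51.5 55.5] 5.4 ztop 0.0397
t 17.7 pos [0.4784 0.2438 0.1227] gap 0.918 F [-0.6 -0.1 -0. ] j [-0.47  0.17 -0.05  1.86  0.01  1.11 -2.02]
shift tool mm [ 13.  113.3 328.7] world [ 141.  -317.8  -12.7] rot [-1.721e+02  0.000e+00  1.000e-01] or [ 7.9  0.  -0. ]
 shift after rot [ 12.7 157.4 310. ]
```

View pics/s6.png

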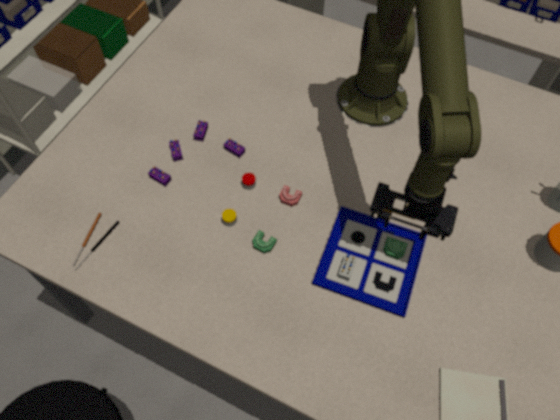

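Emit:
{"name": "move_arm", "arguments": {
  "motion": [
    {"x": 0,"y": 10,"z": 25,"rx": 0,"ry": 0,"rz": 0,"jaw": 0.84},
    {"x": 0,"y": 14,"z": 40,"rx": 0,"ry": 0,"rz": 0,"jaw": 0.84},
    {"x": 0,"y": 14,"z": 40,"rx": 0,"ry": 0,"rz": 0,"jaw": 0.84},
    {"x": 0,"y": 14,"z": 40,"rx": 0,"ry": 0,"rz": 0,"jaw": 0.84},
    {"x": 0,"y": 14,"z": 40,"rx": 0,"ry": 0,"rz": 0,"jaw": 0.84},
    {"x": 0,"y": 14,"z": 40,"rx": 0,"ry": 0,"rz": 0,"jaw": 0.84},
    {"x": 0,"y": 14,"z": 40,"rx": 0,"ry": 0,"rz": 0,"jaw": 0.84},
    {"x": 0,"y": 14,"z": 40,"rx": 0,"ry": 0,"rz": 0,"jaw": 0.84},
    {"x": 0,"y": 10,"z": 20,"rx": 0,"ry": 0,"rz": 0,"jaw": 0.84},
    {"x": 0,"y": 0,"z": 0,"rx": 4,"ry": 0,"rz": 0,"jaw": 0.84},
    {"x": 0,"y": 0,"z": 0,"rx": 4,"ry": 0,"rz": 0,"jaw": 0.84},
    {"x": 0,"y": 0,"z": 0,"rx": 0,"ry": 0,"rz": 0,"jaw": 0.84}
  ]
}}

```text
t: 18.9
ee_pos: [0.6159, -0.0838, 0.098]
orientation: [-0.503, -0.493, 0.524, -0.479]
force: [0.5, 0.1, -1.1]
finger_gap: 0.92
```

```bash
python3 - <<'E'
from h import *
goto(0.6188,-0.074,0.07,87)
E
```

```text
t 18.9 pos [ 0.6159 -0.0838  0.098 ] gap 0.92 F [ 0.5  0.1 -1.1] j [-0.07  0.38  0.2   1.66 -0.07  1.15 -1.48]
shift tool mm [ 27.8   3.3 -10.2] world [  2.9   9.8 -28. ] rot [179.8   3.1  -0.8] or [-0.2  0.5  2. ]
 shift after rot [28.   2.4 -9.9]
```

Emit:
{"name": "move_arm", "arguments": {
  "motion": [
    {"x": 10,"y": 2,"z": -8,"rx": 0,"ry": 0.5,"rz": 2,"jaw": 0.84},
    {"x": 12,"y": 2,"z": -3,"rx": 0,"ry": 0,"rz": 0,"jaw": 0.84},
    {"x": 5,"y": 0,"z": 0,"rx": 0,"ry": 0,"rz": 0,"jaw": 0.84},
    {"x": 0,"y": 0,"z": 0,"rx": 0,"ry": 0,"rz": 0,"jaw": 0.84},
    {"x": 0,"y": 0,"z": 0,"rx": 0,"ry": 0,"rz": 0,"jaw": 0.84}
  ]
}}

```text
t: 19.4
ee_pos: [0.6172, -0.0718, 0.0645]
orientation: [-0.51, -0.49, 0.514, -0.486]
force: [-0.7, -0.9, -0.7]
finger_gap: 0.925
```

```bash
python3 - <<'E'
from h import *
goto(0.6188,-0.074,0.0125,87)
E
```

```text
t 19.4 pos [ 0.6172 -0.0718  0.0645] gap 0.925 F [-0.7 -0.9 -0.7] j [-0.08  0.4   0.19  1.71 -0.08  1.06 -1.49]
shift tool mm [52.   2.1  2.1] world [  1.6  -2.2 -52. ] rot [-1.798e+02 -8.000e-01  1.000e-01] or [0.2 0.1 0.5]
 shift after rot [52.   1.7  2.1]
```

Emit:
{"name": "move_arm", "arguments": {
  "motion": [
    {"x": 15,"y": 2,"z": 2,"rx": 0,"ry": 0,"rz": 0.5,"jaw": 0.84},
    {"x": 15,"y": 0,"z": 0,"rx": 0,"ry": 0,"rz": 0,"jaw": 0.84},
    {"x": 13,"y": 0,"z": 0,"rx": 0,"ry": 0,"rz": 0,"jaw": 0.84},
    {"x": 6,"y": 0,"z": 0,"rx": 0,"ry": 0,"rz": 0,"jaw": 0.84},
    {"x": 0,"y": 0,"z": 0,"rx": 0,"ry": 0,"rz": 0,"jaw": 0.84}
  ]
}}

```text
t: 19.9
ee_pos: [0.6206, -0.0741, 0.0141]
orientation: [0.512, 0.487, -0.512, 0.489]
force: [0.3, 0.9, -0.7]
finger_gap: 0.919
```

```bash
python3 - <<'E'
from h import *
goto(0.6188,-0.074,0.0125,87)
E
```

```text
t 19.9 pos [ 0.6206 -0.0741  0.0141] gap 0.919 F [ 0.3  0.9 -0.7] j [-0.07  0.46  0.18  1.74 -0.1   0.95 -1.47]
shift tool mm [ 1.6 -1.8 -0.1] world [-1.8  0.1 -1.6] rot [-1.797e+02  2.000e-01  1.000e-01] or [ 0.3  0.1 -0.1]
 shift after rot [ 1.6 -1.8 -0. ]
```

Emit:
{"name": "move_arm", "arguments": {
  "motion": [
    {"x": 0,"y": -1,"z": 0,"rx": 0,"ry": 0,"rz": 0,"jaw": -1},
    {"x": 0,"y": 0,"z": 0,"rx": 0,"ry": 0,"rz": 0,"jaw": -1},
    {"x": 0,"y": 0,"z": 0,"rx": 0,"ry": 0,"rz": 0,"jaw": -1},
    {"x": 0,"y": 0,"z": 0,"rx": 0,"ry": 0,"rz": 0,"jaw": -1},
    {"x": 0,"y": 0,"z": 0,"rx": 0,"ry": 0,"rz": 0,"jaw": -1}
  ]
}}

```text
t: 20.4
ee_pos: [0.6207, -0.0741, 0.0158]
orientation: [0.512, 0.487, -0.511, 0.49]
force: [-0.0, -0.0, -0.6]
finger_gap: 0.643
```

Emit:
{"name": "move_arm", "arguments": {
  "motion": [
    {"x": -10,"y": 0,"z": 0,"rx": 0,"ry": 0,"rz": 0,"jaw": -1},
    {"x": -20,"y": 0,"z": 0,"rx": 0,"ry": 0,"rz": 0,"jaw": -1},
    {"x": -30,"y": 0,"z": 0,"rx": 0,"ry": 0,"rz": 0,"jaw": -1},
    {"x": -40,"y": 0,"z": 0,"rx": 0,"ry": 0,"rz": 0,"jaw": -1},
    {"x": 0,"y": 0,"z": 0,"rx": 0,"ry": 0,"rz": 0,"jaw": -1}
  ]
}}

```text
t: 20.9
ee_pos: [0.6197, -0.0741, 0.121]
orientation: [0.512, 0.487, -0.511, 0.489]
force: [-0.0, -0.3, 1.2]
finger_gap: 0.64
```

```bash
python3 - <<'E'
from h import *
goto(0.5788,0.2534,0.11,95.2)
E
```

```text
t 20.9 pos [ 0.6197 -0.0741  0.121 ] gap 0.64 F [-0.  -0.3  1.2] j [-0.08  0.34  0.19  1.66 -0.07  1.15 -1.49]
shift tool mm [  10.4  -56.4 -325.2] world [-40.9 327.5 -11. ] rot [ 1.721e+02 -3.000e-01 -1.000e-01] or [-7.9  0.1 -0.2]
 shift after rot [  11.   -11.  -329.9]
```

Emit:
{"name": "move_arm", "arguments": {
  "motion": [
    {"x": 0,"y": 0,"z": 0,"rx": -4,"ry": 0,"rz": 0,"jaw": -1},
    {"x": 0,"y": 0,"z": -10,"rx": -4,"ry": 0,"rz": 0,"jaw": -1},
    {"x": 0,"y": 0,"z": -30,"rx": 0,"ry": 0,"rz": 0,"jaw": -1},
    {"x": 0,"y": -2,"z": -40,"rx": 0,"ry": 0,"rz": 0,"jaw": -1},
    {"x": 0,"y": -2,"z": -40,"rx": 0,"ry": 0,"rz": 0,"jaw": -1},
    {"x": 0,"y": -2,"z": -40,"rx": 0,"ry": 0,"rz": 0,"jaw": -1},
    {"x": 0,"y": -2,"z": -40,"rx": 0,"ry": 0,"rz": 0,"jaw": -1},
    {"x": 0,"y": -2,"z": -40,"rx": 0,"ry": 0,"rz": 0,"jaw": -1},
    {"x": 0,"y": -2,"z": -40,"rx": 0,"ry": 0,"rz": 0,"jaw": -1},
    {"x": 0,"y": -2,"z": -30,"rx": 0,"ry": 0,"rz": 0,"jaw": -1},
    {"x": 0,"y": 0,"z": 0,"rx": 0,"ry": 0,"rz": 0,"jaw": -1},
    {"x": 0,"y": 0,"z": 0,"rx": 0,"ry": 0,"rz": 0,"jaw": -1}
  ]
}}

```text
t: 22.1
ee_pos: [0.5766, 0.2416, 0.126]
orientation: [0.479, 0.519, -0.474, 0.526]
force: [0.3, -1.1, -0.7]
finger_gap: 0.639
```

```bash
python3 - <<'E'
from h import *
goto(0.5796,0.2534,0.075,95.2)
E
```

```text
t 22.1 pos [0.5766 0.2416 0.126 ] gap 0.639 F [ 0.3 -1.1 -0.7] j [-0.46  0.33  0.02  1.66  0.    1.15 -1.92]
shift tool mm [ 51.    3.5 -11.7] world [  3.   11.8 -51. ] rot [-179.9    1.     0.3] or [ 0.1  0.2 -0.7]
 shift after rot [ 51.    4.  -11.5]
```

Emit:
{"name": "move_arm", "arguments": {
  "motion": [
    {"x": 10,"y": 3,"z": -10,"rx": 0,"ry": 0,"rz": -0.7,"jaw": -1},
    {"x": 20,"y": 2,"z": -3,"rx": 0,"ry": 0,"rz": 0,"jaw": -1},
    {"x": 20,"y": 0,"z": 0,"rx": 0,"ry": 0,"rz": 0,"jaw": -1},
    {"x": 0,"y": 0,"z": 0,"rx": 0,"ry": 0,"rz": 0,"jaw": -1},
    {"x": 0,"y": 0,"z": 0,"rx": 0,"ry": 0,"rz": 0,"jaw": -1}
  ]
}}

```text
t: 22.6
ee_pos: [0.5837, 0.2508, 0.0736]
orientation: [0.477, 0.519, -0.48, 0.522]
force: [-0.3, 0.3, 0.6]
finger_gap: 0.64
```

```bash
python3 - <<'E'
from h import *
goto(0.5796,0.2534,0.021,95.2)
E
```

```text
t 22.6 pos [0.5837 0.2508 0.0736] gap 0.64 F [-0.3  0.3  0.6] j [-0.46  0.41  0.01  1.66 -0.    1.08 -1.94]
shift tool mm [52.6 -3.8 -3.2] world [ -4.1   2.6 -52.6] rot [ 1.796e+02  1.000e-01 -5.000e-01] or [-0.4  0.3  0.1]
 shift after rot [52.6 -3.8 -3. ]
```

Emit:
{"name": "move_arm", "arguments": {
  "motion": [
    {"x": 12,"y": -3,"z": -3,"rx": 0,"ry": 0,"rz": 0,"jaw": -1},
    {"x": 15,"y": -1,"z": -1,"rx": 0,"ry": 0,"rz": 0,"jaw": -1},
    {"x": 12,"y": 0,"z": 0,"rx": 0,"ry": 0,"rz": 0,"jaw": -1},
    {"x": 0,"y": 0,"z": 0,"rx": 0,"ry": 0,"rz": 0,"jaw": -1},
    {"x": 0,"y": 0,"z": 0,"rx": 0,"ry": 0,"rz": 0,"jaw": -1}
  ]
}}

```text
t: 23.1
ee_pos: [0.5803, 0.2535, 0.0326]
orientation: [0.478, 0.518, -0.48, 0.521]
force: [0.2, -0.1, 0.3]
finger_gap: 0.642
```

```bash
python3 - <<'E'
from h import *
goto(0.5796,0.2534,0.021,95.2)
E
```

```text
t 23.1 pos [0.5803 0.2535 0.0326] gap 0.642 F [ 0.2 -0.1  0.3] j [-0.47  0.45  0.01  1.7  -0.    1.   -1.94]
shift tool mm [11.6 -0.7 -0. ] world [ -0.7  -0.1 -11.6] rot [ 1.795e+02 -1.000e-01 -5.000e-01] or [-0.5  0.3 -0. ]
 shift after rot [11.6 -0.7  0. ]
```

Emit:
{"name": "move_arm", "arguments": {
  "motion": [
    {"x": 5,"y": 0,"z": 0,"rx": 0,"ry": 0,"rz": 0,"jaw": -1},
    {"x": 4,"y": 0,"z": 0,"rx": 0,"ry": 0,"rz": 0,"jaw": -1},
    {"x": 2,"y": 0,"z": 0,"rx": 0,"ry": 0,"rz": 0,"jaw": -1},
    {"x": 0,"y": 0,"z": 0,"rx": 0,"ry": 0,"rz": 0,"jaw": -1},
    {"x": 0,"y": 0,"z": 0,"rx": 0,"ry": 0,"rz": 0,"jaw": -1}
  ]
}}

```text
t: 23.6
ee_pos: [0.5812, 0.2538, 0.0219]
orientation: [0.479, 0.518, -0.48, 0.522]
force: [0.0, 0.2, 0.2]
finger_gap: 0.642
```

```bash
python3 - <<'E'
from h import *
goto(0.5796,0.2534,0.021,95.2)
E
```

```text
t 23.6 pos [0.5812 0.2538 0.0219] gap 0.642 F [0.  0.2 0.2] j [-0.47  0.46  0.01  1.7  -0.    0.98 -1.94]
shift tool mm [ 0.9 -1.6  0.3] world [-1.6 -0.4 -0.9] rot [179.5  -0.2  -0.4] or [-0.5  0.3 -0.1]
 shift after rot [ 0.9 -1.6  0.3]
```

Emit:
{"name": "move_arm", "arguments": {
  "motion": [
    {"x": 2,"y": -1,"z": 0,"rx": 0,"ry": 0,"rz": 0,"jaw": -1},
    {"x": 1,"y": 0,"z": 0,"rx": 0,"ry": 0,"rz": 0,"jaw": -1},
    {"x": 0,"y": 0,"z": 0,"rx": 0,"ry": 0,"rz": 0,"jaw": -1},
    {"x": 0,"y": 0,"z": 0,"rx": 0,"ry": 0,"rz": 0,"jaw": 0.75},
    {"x": 0,"y": 0,"z": 0,"rx": 0,"ry": 0,"rz": 0,"jaw": 0.75},
    {"x": 0,"y": 0,"z": 0,"rx": 0,"ry": 0,"rz": 0,"jaw": 0.75},
    {"x": 0,"y": 0,"z": 0,"rx": 0,"ry": 0,"rz": 0,"jaw": 0.75},
    {"x": -10,"y": 0,"z": 0,"rx": 0,"ry": 0,"rz": 0,"jaw": 0.75},
    {"x": -30,"y": 0,"z": 0,"rx": 0,"ry": 0,"rz": 0,"jaw": 0.75},
    {"x": -40,"y": 0,"z": 0,"rx": 0,"ry": 0,"rz": 0,"jaw": 0.6},
    {"x": -20,"y": 0,"z": 0,"rx": 0,"ry": 0,"rz": 0,"jaw": 0.6},
    {"x": 0,"y": 0,"z": 0,"rx": 0,"ry": 0,"rz": 0,"jaw": 0.6}
  ]
}}

```text
t: 24.8
ee_pos: [0.5806, 0.2543, 0.1261]
orientation: [0.48, 0.518, -0.479, 0.522]
force: [0.3, -1.0, -0.2]
finger_gap: 0.807
```

```bash
python3 - <<'E'
from h import *
z=snap('side','d7');blob(z,.579,.253,.05,.023,.05);blob(z,.597,-.189,.04,.03,.05)
z=snap('scene','s7');blob(z,.579,.253,.05,.023,.05);blob(z,.597,-.189,.04,.03,.05)
goto(0.5957,-0.189,0.11,95.2)
E
```

```text
125 mean [0.5792 0.2482 0.0293] mid [0.58   0.2484] rect [581.4 250.1] [48.7 59.7] 2.0 ztop 0.0363
145 mean [ 0.5945 -0.1927  0.0332] mid [ 0.5951 -0.1918] rect [ 595.4 -189.9] [39.7 40.6] 11.5 ztop 0.0358
315 mean [0.5835 0.2554 0.0303] mid [0.5803 0.2546] rect [580.9 255. ] [51.  55.5] 4.1 ztop 0.0389
160 mean [ 0.5966 -0.1872  0.0349] mid [ 0.596 -0.187] rect [ 596.  -187.5] [41.4 38.4] 27.4 ztop 0.0398
t 24.9 pos [0.579  0.2535 0.1228] gap 0.802 F [-0.3 -0.8 -0.8] j [-0.47  0.35  0.01  1.63  0.    1.16 -1.95]
shift tool mm [ 15.2 -19.2 442.4] world [  16.7 -442.5  -12.8] rot [179.4  -0.   -0.5] or [-0.6  0.3 -0. ]
 shift after rot [ 12.8 -23.5 442.2]
```

Emit:
{"name": "move_arm", "arguments": {
  "motion": [
    {"x": 0,"y": -2,"z": 40,"rx": 0,"ry": 0,"rz": 0,"jaw": 0.6},
    {"x": 0,"y": -2,"z": 40,"rx": 0,"ry": 0,"rz": 0,"jaw": 0.6},
    {"x": 0,"y": -2,"z": 40,"rx": 0,"ry": 0,"rz": 0,"jaw": 0.6},
    {"x": 0,"y": -2,"z": 40,"rx": 0,"ry": 0,"rz": 0,"jaw": 0.6},
    {"x": 0,"y": -2,"z": 40,"rx": 0,"ry": 0,"rz": 0,"jaw": 0.6},
    {"x": 0,"y": -2,"z": 40,"rx": 0,"ry": 0,"rz": 0,"jaw": 0.6},
    {"x": 0,"y": -2,"z": 40,"rx": 0,"ry": 0,"rz": 0,"jaw": 0.6},
    {"x": 0,"y": -2,"z": 40,"rx": 0,"ry": 0,"rz": 0,"jaw": 0.6},
    {"x": 0,"y": -2,"z": 40,"rx": 0,"ry": 0,"rz": 0,"jaw": 0.6},
    {"x": 0,"y": -2,"z": 40,"rx": 0,"ry": 0,"rz": 0,"jaw": 0.6},
    {"x": 0,"y": -2,"z": 30,"rx": 0,"ry": 0,"rz": 0,"jaw": 0.6},
    {"x": 0,"y": 0,"z": 0,"rx": 0,"ry": 0,"rz": 0,"jaw": 0.6},
    {"x": 0,"y": 0,"z": 0,"rx": 0,"ry": 0,"rz": 0,"jaw": 0.6}
  ]
}}

```text
t: 26.2
ee_pos: [0.5768, -0.1916, 0.0982]
orientation: [0.467, 0.53, -0.489, 0.512]
force: [0.1, 1.4, -0.0]
finger_gap: 0.797
```

```bash
python3 - <<'E'
from h import *
goto(0.5957,-0.189,0.075,95.2)
E
```

```text
t 26.2 pos [ 0.5768 -0.1916  0.0982] gap 0.797 F [ 0.1  1.4 -0. ] j [ 0.07  0.36  0.24  1.69 -0.07  1.14 -1.16]
shift tool mm [22.4 20.  -1. ] world [ 18.9   2.6 -23.2] rot [179.7   3.6  -0.3] or [-0.3  0.2  2.3]
 shift after rot [23.2 19.1 -0.9]
```

Emit:
{"name": "move_arm", "arguments": {
  "motion": [
    {"x": 4,"y": 10,"z": -1,"rx": 0,"ry": 0,"rz": 2.3,"jaw": 0.6},
    {"x": 6,"y": 8,"z": 0,"rx": 0,"ry": 0,"rz": 0,"jaw": 0.6},
    {"x": 5,"y": 2,"z": 0,"rx": 0,"ry": 0,"rz": 0,"jaw": 0.6},
    {"x": 0,"y": 0,"z": 0,"rx": 0,"ry": 0,"rz": 0,"jaw": 0.6},
    {"x": 0,"y": 0,"z": 0,"rx": 0,"ry": 0,"rz": 0,"jaw": 0.6}
  ]
}}

```text
t: 26.7
ee_pos: [0.5955, -0.1828, 0.0773]
orientation: [0.475, 0.525, -0.478, 0.52]
force: [-0.3, 0.5, 0.5]
finger_gap: 0.8
```

```bash
python3 - <<'E'
from h import *
goto(0.5957,-0.189,0.014,95.2)
E
```

```text
t 26.7 pos [ 0.5955 -0.1828  0.0773] gap 0.8 F [-0.3  0.5  0.5] j [ 0.07  0.39  0.23  1.69 -0.09  1.08 -1.15]
shift tool mm [63.3  0.1  6.2] world [  0.2  -6.2 -63.3] rot [-1.799e+02 -7.000e-01 -1.000e-01] or [ 0.1 -0.1  0.4]
 shift after rot [63.3 -0.3  6.2]
```

Emit:
{"name": "move_arm", "arguments": {
  "motion": [
    {"x": 15,"y": 0,"z": 6,"rx": 0,"ry": 0,"rz": 0.4,"jaw": 0.6},
    {"x": 15,"y": 0,"z": 0,"rx": 0,"ry": 0,"rz": 0,"jaw": 0.6},
    {"x": 15,"y": 0,"z": 0,"rx": 0,"ry": 0,"rz": 0,"jaw": 0.6},
    {"x": 14,"y": 0,"z": 0,"rx": 0,"ry": 0,"rz": 0,"jaw": 0.6},
    {"x": 0,"y": 0,"z": 0,"rx": 0,"ry": 0,"rz": 0,"jaw": 0.6},
    {"x": 0,"y": 0,"z": 0,"rx": 0,"ry": 0,"rz": 0,"jaw": 0.6}
  ]
}}

```text
t: 27.3
ee_pos: [0.5964, -0.1864, 0.0148]
orientation: [0.476, 0.524, -0.476, 0.522]
force: [0.4, -0.5, 0.3]
finger_gap: 0.801
```

```bash
python3 - <<'E'
from h import *
goto(0.5957,-0.189,0.014,95.2)
E
```

```text
t 27.3 pos [ 0.5964 -0.1864  0.0148] gap 0.801 F [ 0.4 -0.5  0.3] j [ 0.08  0.46  0.22  1.74 -0.12  0.96 -1.13]
shift tool mm [ 0.8 -1.   2.5] world [-0.7 -2.6 -0.8] rot [-1.798e+02 -1.000e-01 -2.000e-01] or [ 0.2 -0.1  0.1]
 shift after rot [ 0.8 -1.   2.5]
```

Emit:
{"name": "move_arm", "arguments": {
  "motion": [
    {"x": 0,"y": 0,"z": 2.5,"rx": 0,"ry": 0,"rz": 0,"jaw": 0.6},
    {"x": 0,"y": 0,"z": 0,"rx": 0,"ry": 0,"rz": 0,"jaw": -1},
    {"x": 0,"y": 0,"z": 0,"rx": 0,"ry": 0,"rz": 0,"jaw": -1},
    {"x": 0,"y": 0,"z": 0,"rx": 0,"ry": 0,"rz": 0,"jaw": -1},
    {"x": 0,"y": 0,"z": 0,"rx": 0,"ry": 0,"rz": 0,"jaw": -1},
    {"x": 0,"y": 0,"z": 0,"rx": 0,"ry": 0,"rz": 0,"jaw": -1}
  ]
}}

```text
t: 27.9
ee_pos: [0.5984, -0.1896, 0.0173]
orientation: [0.477, 0.523, -0.475, 0.523]
force: [-0.5, 0.3, -1.4]
finger_gap: 0.46
```

Emit:
{"name": "move_arm", "arguments": {
  "motion": [
    {"x": -10,"y": 0,"z": 0,"rx": 0,"ry": 0,"rz": 0,"jaw": -1},
    {"x": -20,"y": 0,"z": 0,"rx": 0,"ry": 0,"rz": 0,"jaw": -1},
    {"x": -30,"y": 0,"z": 0,"rx": 0,"ry": 0,"rz": 0,"jaw": -1},
    {"x": -40,"y": 0,"z": 0,"rx": 0,"ry": 0,"rz": 0,"jaw": -1},
    {"x": 0,"y": 0,"z": 0,"rx": 0,"ry": 0,"rz": 0,"jaw": -1}
  ]
}}

```text
t: 28.4
ee_pos: [0.5972, -0.1895, 0.1218]
orientation: [0.476, 0.524, -0.475, 0.523]
force: [0.1, 0.1, 0.2]
finger_gap: 0.462
```

```bash
python3 - <<'E'
from h import *
z=snap('wrist','w8')
goto(0.4881,0.1449,0.11,95.2)
E
```

```text
t 28.45 pos [ 0.5955 -0.1889  0.1189] gap 0.462 F [-0.7  1.  -1.4] j [ 0.07  0.35  0.24  1.66 -0.09  1.15 -1.14]
shift tool mm [  10.2  -75.3 -342.4] world [-107.4  333.8   -8.9] rot [-179.8   -0.4   -0.3] or [ 0.2 -0.2  0.3]
 shift after rot [   8.9  -76.7 -342.1]
```

View pics/w8.png

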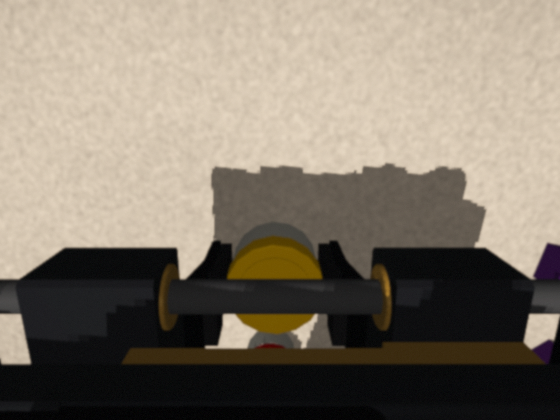

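Emit:
{"name": "move_arm", "arguments": {
  "motion": [
    {"x": 0,"y": -5,"z": -25,"rx": 0,"ry": 0,"rz": 0,"jaw": -1},
    {"x": 0,"y": -8,"z": -38,"rx": 0,"ry": 0,"rz": 0,"jaw": -1},
    {"x": 0,"y": -8,"z": -38,"rx": 0,"ry": 0,"rz": 0,"jaw": -1},
    {"x": 0,"y": -8,"z": -38,"rx": 0,"ry": 0,"rz": 0,"jaw": -1},
    {"x": 0,"y": -8,"z": -38,"rx": 0,"ry": 0,"rz": 0,"jaw": -1},
    {"x": 0,"y": -8,"z": -38,"rx": 0,"ry": 0,"rz": 0,"jaw": -1},
    {"x": 0,"y": -8,"z": -38,"rx": 0,"ry": 0,"rz": 0,"jaw": -1},
    {"x": 0,"y": -8,"z": -38,"rx": 0,"ry": 0,"rz": 0,"jaw": -1},
    {"x": 0,"y": -8,"z": -38,"rx": 0,"ry": 0,"rz": 0,"jaw": -1},
    {"x": 0,"y": -2,"z": -10,"rx": 0,"ry": 0,"rz": 0,"jaw": -1},
    {"x": 0,"y": 0,"z": 0,"rx": 0,"ry": 0,"rz": 0,"jaw": -1},
    {"x": 0,"y": 0,"z": 0,"rx": 0,"ry": 0,"rz": 0,"jaw": -1}
  ]
}}

```text
t: 29.65
ee_pos: [0.4818, 0.1507, 0.1122]
orientation: [0.472, 0.526, -0.482, 0.518]
force: [0.2, 0.5, -0.5]
finger_gap: 0.46
```

```bash
python3 - <<'E'
from h import *
goto(0.4893,0.1449,0.08,95.2)
E
```

```text
t 29.65 pos [0.4818 0.1507 0.1122] gap 0.46 F [ 0.2  0.5 -0.5] j [-0.36  0.12  0.    1.94 -0.    1.1  -1.83]
shift tool mm [32.   7.5  6.4] world [  7.5  -5.8 -32.2] rot [-1.799e+02 -1.600e+00  1.000e-01] or [0.  0.1 1. ]
 shift after rot [32.2  7.   6.5]
```

Emit:
{"name": "move_arm", "arguments": {
  "motion": [
    {"x": 12,"y": 5,"z": 5,"rx": 0,"ry": 0,"rz": 1,"jaw": -1},
    {"x": 12,"y": 3,"z": 2,"rx": 0,"ry": 0,"rz": 0,"jaw": -1},
    {"x": 10,"y": 0,"z": 0,"rx": 0,"ry": 0,"rz": 0,"jaw": -1},
    {"x": 0,"y": 0,"z": 0,"rx": 0,"ry": 0,"rz": 0,"jaw": -1},
    {"x": 0,"y": 0,"z": 0,"rx": 0,"ry": 0,"rz": 0,"jaw": -1}
  ]
}}

```text
t: 30.15
ee_pos: [0.4919, 0.1375, 0.0753]
orientation: [0.478, 0.52, -0.481, 0.52]
force: [0.9, -0.5, -0.3]
finger_gap: 0.456
```

```bash
python3 - <<'E'
from h import *
goto(0.4893,0.1449,0.022,95.2)
E
```

```text
t 30.15 pos [0.4919 0.1375 0.0753] gap 0.456 F [ 0.9 -0.5 -0.3] j [-0.34  0.17  0.01  1.97  0.    1.01 -1.82]
shift tool mm [53.3 -1.8 -7.8] world [ -2.6   7.4 -53.3] rot [179.5   0.2  -0.3] or [-0.5  0.2  0.1]
 shift after rot [53.3 -1.9 -7.6]
```

Emit:
{"name": "move_arm", "arguments": {
  "motion": [
    {"x": 12,"y": -2,"z": -6,"rx": 0,"ry": 0,"rz": 0,"jaw": -1},
    {"x": 15,"y": -1,"z": -1,"rx": 0,"ry": 0,"rz": 0,"jaw": -1},
    {"x": 10,"y": 0,"z": 0,"rx": 0,"ry": 0,"rz": 0,"jaw": -1},
    {"x": 0,"y": 0,"z": 0,"rx": 0,"ry": 0,"rz": 0,"jaw": -1},
    {"x": 0,"y": 0,"z": 0,"rx": 0,"ry": 0,"rz": 0,"jaw": -1}
  ]
}}

```text
t: 30.65
ee_pos: [0.4883, 0.1459, 0.0364]
orientation: [0.478, 0.52, -0.48, 0.52]
force: [0.0, -0.5, -0.4]
finger_gap: 0.463
```

```bash
python3 - <<'E'
from h import *
goto(0.4893,0.1449,0.022,95.2)
E
```

```text
t 30.65 pos [0.4883 0.1459 0.0364] gap 0.463 F [ 0.  -0.5 -0.4] j [-0.35  0.22  0.01  2.    0.    0.93 -1.83]
shift tool mm [14.4  0.9  1.1] world [  1.   -1.  -14.4] rot [ 1.795e+02  1.000e-01 -2.000e-01] or [-0.5  0.2  0.1]
 shift after rot [14.4  0.9  1.1]
```

Emit:
{"name": "move_arm", "arguments": {
  "motion": [
    {"x": 6,"y": 0,"z": 0,"rx": 0,"ry": 0,"rz": 0,"jaw": -1},
    {"x": 5,"y": 0,"z": 0,"rx": 0,"ry": 0,"rz": 0,"jaw": -1},
    {"x": 2,"y": 0,"z": 0,"rx": 0,"ry": 0,"rz": 0,"jaw": -1},
    {"x": 0,"y": 0,"z": 0,"rx": 0,"ry": 0,"rz": 0,"jaw": -1},
    {"x": 0,"y": 0,"z": 0,"rx": 0,"ry": 0,"rz": 0,"jaw": -1}
  ]
}}

```text
t: 31.15
ee_pos: [0.4893, 0.1463, 0.0235]
orientation: [0.479, 0.519, -0.479, 0.521]
force: [-0.4, 0.1, 0.5]
finger_gap: 0.459
```

```bash
python3 - <<'E'
from h import *
goto(0.4893,0.1449,0.022,95.2)
E
```

```text
t 31.15 pos [0.4893 0.1463 0.0235] gap 0.459 F [-0.4  0.1  0.5] j [-0.35  0.24  0.01  2.01  0.    0.9  -1.83]
shift tool mm [ 1.5 -0.1  1.4] world [-0.  -1.4 -1.5] rot [ 1.795e+02 -1.000e-01 -2.000e-01] or [-0.5  0.1 -0. ]
 shift after rot [ 1.5 -0.2  1.4]
```

Emit:
{"name": "move_arm", "arguments": {
  "motion": [
    {"x": 2,"y": 0,"z": 0,"rx": 0,"ry": 0,"rz": 0,"jaw": -1},
    {"x": 1,"y": 0,"z": 0,"rx": 0,"ry": 0,"rz": 0,"jaw": -1},
    {"x": 0,"y": 0,"z": 0,"rx": 0,"ry": 0,"rz": 0,"jaw": -1},
    {"x": 0,"y": 0,"z": 0,"rx": 0,"ry": 0,"rz": 0,"jaw": 0.4},
    {"x": 0,"y": 0,"z": 0,"rx": 0,"ry": 0,"rz": 0,"jaw": 0.4},
    {"x": 0,"y": 0,"z": 0,"rx": 0,"ry": 0,"rz": 0,"jaw": 0.4},
    {"x": 0,"y": 0,"z": 0,"rx": 0,"ry": 0,"rz": 0,"jaw": 0.4},
    {"x": -10,"y": 0,"z": 0,"rx": 0,"ry": 0,"rz": 0,"jaw": 0.4},
    {"x": -30,"y": 0,"z": 0,"rx": 0,"ry": 0,"rz": 0,"jaw": 0.4},
    {"x": -40,"y": 0,"z": 0,"rx": 0,"ry": 0,"rz": 0,"jaw": 0.4},
    {"x": -40,"y": 0,"z": 0,"rx": 0,"ry": 0,"rz": 0,"jaw": 0.4},
    {"x": -40,"y": 0,"z": 0,"rx": 0,"ry": 0,"rz": 0,"jaw": 0.4},
    {"x": 0,"y": 0,"z": -40,"rx": 0,"ry": 0,"rz": 0,"jaw": 0.4},
    {"x": 0,"y": 0,"z": -40,"rx": 0,"ry": 0,"rz": 0,"jaw": 0.4},
    {"x": 0,"y": -40,"z": 0,"rx": 0,"ry": 0,"rz": 0,"jaw": 0.4},
    {"x": 0,"y": 0,"z": 0,"rx": 0,"ry": 0,"rz": 0,"jaw": 0.4},
    {"x": 0,"y": 0,"z": 0,"rx": 0,"ry": 0,"rz": 0,"jaw": 0.4}
  ]
}}

```text
t: 32.85
ee_pos: [0.4426, 0.2254, 0.1947]
orientation: [0.481, 0.518, -0.479, 0.52]
force: [-0.9, 0.3, 0.3]
finger_gap: 0.7
```

```bash
python3 - <<'E'
from h import *
for n in('side','scene','wrist'):
    z=snap(n,'f_'+n)
    for k,x,y in(('burs',.5876,.154),('upper',.479,.245),('lower',.579,.253),('pot',.488,.145),('red',.4675,-.198),('pink',.457,-.073)):
        print(n,k);blob(z,x,y,.05,.025,.05)
E
```

```text
side burs
148 mean [0.588  0.1483 0.0312] mid [0.5885 0.1502] rect [589.1 150.5] [63.1 34.8] 4.3 ztop 0.0404
side upper
126 mean [0.48   0.2393 0.0302] mid [0.4805 0.2384] rect [481.4 238.9] [47.3 53.6] 2.9 ztop 0.0362
side lower
103 mean [0.5794 0.2485 0.0303] mid [0.5805 0.2481] rect [580.5 248.6] [39.4 52.5] 4.1 ztop 0.037
side pot
130 mean [0.4866 0.138  0.0362] mid [0.4876 0.1429] rect [488.5 143.6] [43.4 40. ] 34.8 ztop 0.0413
side red
199 mean [ 0.4663 -0.2033  0.0323] mid [ 0.4667 -0.2007] rect [ 467.2 -199.9] [40.4 39.7] 38.5 ztop 0.0356
side pink
82 mean [ 0.4585 -0.0771  0.0279] mid [ 0.4584 -0.0773] rect [458.7 -76.4] [50.1 34. ] 89.2 ztop 0.0309
scene burs
265 mean [0.5903 0.1547 0.033 ] mid [0.5895 0.1548] rect [587.7 154.6] [63.7 29.8] 4.5 ztop 0.0439
scene upper
295 mean [0.4822 0.2459 0.0312] mid [0.4814 0.2457] rect [482.4 246.4] [51.3 56.4] 6.7 ztop 0.0401
scene lower
271 mean [0.5832 0.2557 0.0313] mid [0.5803 0.2546] rect [580.8 255.1] [50.6 55.7] 3.8 ztop 0.0399
scene pot
197 mean [0.491  0.1475 0.0398] mid [0.4889 0.1477] rect [488.7 147. ] [40.1 38.6] 22.6 ztop 0.0452
scene red
156 mean [ 0.4691 -0.1955  0.0344] mid [ 0.4678 -0.1957] rect [ 467.7 -196.5] [41.  36.9] 27.2 ztop 0.04
scene pink
88 mean [ 0.4617 -0.0712  0.0297] mid [ 0.4609 -0.0723] rect [456.2 -70.7] [45.5 47.2] 26.1 ztop 0.0351
wrist burs
2150 mean [0.5782 0.1535 0.0316] mid [0.5781 0.153 ] rect [578.6 152.7] [39.4 30.9] 4.1 ztop 0.0416
wrist upper
3357 mean [0.4813 0.2446 0.0296] mid [0.4814 0.2442] rect [481.6 244.8] [47.8 56. ] 4.9 ztop 0.0369
wrist lower
2479 mean [0.5753 0.2533 0.0295] mid [0.5737 0.2534] rect [573.9 253.5] [33.8 55.8] 4.6 ztop 0.0369
wrist pot
2011 mean [0.4892 0.1475 0.04  ] mid [0.4889 0.1471] rect [488.6 146.3] [40.1 39.9] 86.6 ztop 0.042
wrist red
few 0
wrist pink
few 0
```

View pics/f_wrist.png

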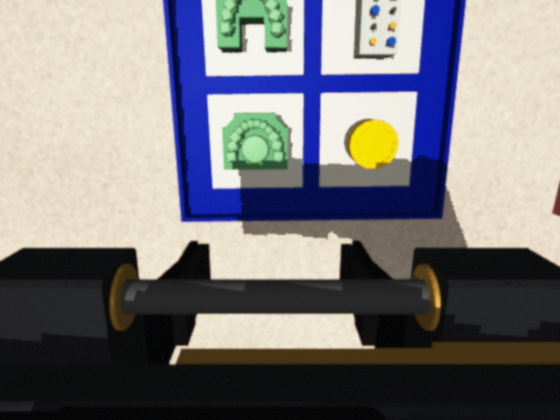

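View pics/f_scene.png

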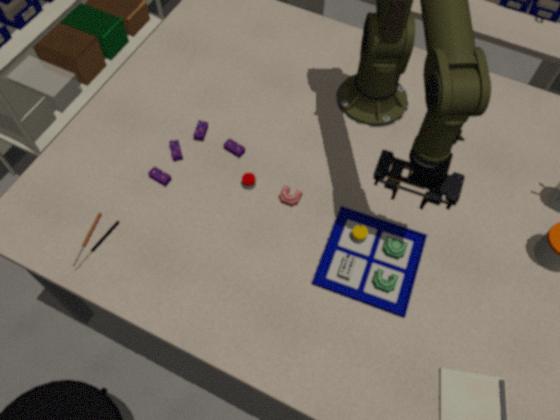

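All four parts are on their mats, centred to about 2 mm: in the wrist view the upper is at about (255,142) and the pot at (374,144). The scene view shows all four parts, and the pink model and red pot have not moved.

```bash
python3 -c "
from cell import arm
print(arm.hand_in())"
```

```text
the job is handed in; nothing more can be done
None
```

I packed the bur block, green upper model, green lower model and yellow-lidded pot onto their outlined mats. Each was gripped, lowered to contact and then released. I handed the job in at about 33 s; no verdict is reported.

**Position:** In the last pictures all four stand upright, within about 2–3 mm of their mat centres in the scene and wrist views.

**Alignment:** The models and the bur block sit at about 4–7° in the scene view, against about 5° for the tray.

**Left alone:** The pink model and the red-lidded pot still measure at their starting positions, to within the measuring error.

**Disagreement:** The side camera puts the parts up to 6 mm lower in y than the other two cameras, and its angles for the models are up to 3° off the tray's. It sees mainly their near sides, so I relied on the scene and wrist views. Even its figures are within the 12 mm and 0.26 rad limits.

**Partial view:** The last wrist picture cut off part of the lower model and the bur block, so those two rest on the scene view.

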